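Change the gauging station over to the other hand

ROBOT

A 6-joint arm with a two-finger parallel gripper is mounted at the origin on a cart in front of the work surface, level with it; the furniture and walls round the work are solid. World frame = base frame: x ahead of the robot, y to its left, z up, the work surface at z = 0. Lengths are in m, angles in rad, forces in N, time in s.
With the tool pointing down it reaches from about 0.35 to 0.775 m from the base axis. Payload 7.3 kg.
Tool frame: the origin (TCP) lies at the very end of the fingers, on their centre line; the grasp point (between the pads) lies 19 mm behind it; z points along the fingers, y is the line along which they close (so a half turn about z gives the same grasp; the last joint's range is limited). The gripper opens to 92 mm and grips with 3 to 60 N. Pads are 19 mm wide; open, the fingers measure 130 mm over their backs; the gripper's body (75 mm by 190 mm) begins 47 mm behind the grasp point.
Start: joints at [-1.327, 0.342, 1.524, -0, 1.275, -0.146], TCP at [0.2, -0.486, 0.227] pointing down, gripper open.
Joint ranges: [-2.53, 2.53], [-0.77, 2.02], [0.04, 2.7], [-1, 4.14], [0.28, 2.66], [-3.11, 3.11]. Speed limits (rad/s): [2.57, 2.57, 3.14, 3.14, 3.14, 3.14].

INTERFACE

Orientations are given as [roll, pitch, yaw] about the fixed x, y, z axes, in that order (R = Rz(yaw) Ry(pitch) Rx(roll)).
In Python, from cell import * gives the robot as it stands.
- The arm moves only by the tool step_arm, never from a script. Its argument "commands" is a list of rows, each a list of 7 numbers: the opening, from 0 (shut) to 1 (fully open), then the shift along the world's x, y, z in cm, then the turn, a rotation vector about the world's x, y, z in rad. A call has 1 to 5 rows; each row is the pose to reach, as a shift and turn from the pose commanded when the call began; what a row does not reach only later rows make up. A row lasts 1/12 s, in which the tool goes at most 41.7 mm and 7.16 degrees, less where a joint would pass 70% of its speed; a pose out of reach is approached as far as the arm can. A call with a gripper value outside its range is refused whole. The fingers move at their own pace and stop on an object; "grip_force" is the grip in N (left out, the last holds). Time passes only in rows, so rows that repeat a pose let the fingers close. It gives the time, the measured TCP pose, the force, the opening and the grip force at its end, in the units of the state.
- observe(): the state, without advancing time (a new reading comes with each control period).
- read_camera(name): name is "side" or "top" or "wrist"; returns the picture (400x640x3 uint8, red, green, blue); there is no depth.
- camera_model(name): a dict with "vfov" (degrees; the focal length in pixels is half the picture's height over the tangent of half this angle, whatever the lens; pixels are square), "cx", "cy" (the principal point, pixels), "world_to_cam" (4x4, takes a point from world to camera coordinates). Camera axes: x right, y up, looking along -z (the intrinsics and any distortion apply to the point x, -y, -z); pixel columns grow to the right and rows downward; lengths in m; the calibration is good to about 2 mm. The wrist camera is an equidistant fisheye: a pixel r from the principal point sees the ray r / f radians off the axis. A picture is of the moment at which its call begins: read the wrist's pose just before it. camera_model takes no time and is no camera call; for the wrist camera it gives the pose at the moment of the call.
- hand_in(): hands the job in; it is judged then, once.
The state is a dict: "time": time; "qpos": joint angles; "qvel": joint speeds; "joint_efforts": joint torques, N m; "tool_pos": TCP position; "tool_rot": TCP orientation; "contact_force": force on the tool from outside, world axes, zero at the start; "torque": the same for the moment, N m; "opening": finger opening in m; "grip_force": force on a finger pad.
Only numpy, scipy, OpenCV 4.12 (cv2) and the standard library are available. Lean on these libraries where they do the work, as an engineer would, in place of code of your own. Each camera call takes 0.05 s, during which the arm holds its last target. There are 200 camera calls.

TASK

Change the gauging station over for the next batch. Lift each gate arm off its pivot pin, turn it end for end and fit it back down on the same pin between its dowels, so that its red end points to the back of the station. Pull the station's drawer out to its stop, lay the plug gauge and the snap gauge in it and shut the drawer fully; leave the paint bottle and the loose ring where they are.

Things in the scene. Friction and masses are not known exactly. Their poses are not given: they have to be found in the camera images.
- station: gauging station, fixed to the bench: a grey box 140 deep (x) x 264 wide (y) x 78 mm high with a blue-fronted drawer in its front. Origin: centre of its underside; z up, +x points to its back, -x to its front (the drawer side, towards the robot). On its flat deck (78 mm up) stand three steel pivot pins in a row along y, 80 mm apart
- drawer (a joint): travel of the drawer out of the station, m: 0 shut (front flush with the station), 0.11 at its stop; it slides along the station's -x, about 1.5 N of friction, stays where it is left
- drawer_handle (a point): middle of the drawer's steel bar handle: a level round bar 10 mm thick, 100 mm long along the station's y, 40 mm in front of the drawer face (35 mm free gap behind the bar), 55 mm above the bench, so 23 mm below the deck top. Moves with the drawer
- drawer_floor (a point): centre of the drawer's inner floor, 13 mm above the bench; axes as the station's; moves with the drawer. Inside the drawer is 112 mm (x, from -60 to +52) x 234 mm (y); its side walls stand 39 mm and its front wall 51 mm above the floor; the deck's underside is 53 mm above the floor. With the drawer at its stop about 104 mm of it (x from -60 to +44) lie open in front of the deck
- pin_a (a point): foot of the left-hand (station +y) pivot pin, at deck level; axes as the station's. The pin is 10 mm thick and rises 26 mm with a round tip. Four dowels, 7 mm thick and 14 mm high, stand round it at x +-30, y +-17 mm; a seated gate arm lies between them and cannot be swung round without lifting
- gate_a: loose gate arm of the left-hand (station +y) pin (may be absent): a flat aluminium bar 22 mm wide, 8 mm thick, 105 mm long, with a square black hub 28 x 28 mm, 45 mm high, whose 14 mm square hole goes right through and fits over the pin with 2 mm play. Origin: on the hole's axis at the underside; z up; +x points along the long end (60 mm from the axis, red tip), -x along the short end (45 mm, plain). 0.14 kg.
- gate_a_red_end (a point): top of the red tip of gate_a, 50 mm from the hole's axis along the arm's +x, 10 mm above its underside
- pin_b (a point): foot of the middle pivot pin, at deck level; axes as the station's. The pin is 10 mm thick and rises 26 mm with a round tip. Four dowels, 7 mm thick and 14 mm high, stand round it at x +-30, y +-17 mm; a seated gate arm lies between them and cannot be swung round without lifting
- gate_b: loose gate arm of the middle pin (may be absent): a flat aluminium bar 22 mm wide, 8 mm thick, 105 mm long, with a square black hub 28 x 28 mm, 45 mm high, whose 14 mm square hole goes right through and fits over the pin with 2 mm play. Origin: on the hole's axis at the underside; z up; +x points along the long end (60 mm from the axis, red tip), -x along the short end (45 mm, plain). 0.14 kg.
- gate_b_red_end (a point): top of the red tip of gate_b, 50 mm from the hole's axis along the arm's +x, 10 mm above its underside
- pin_c (a point): foot of the right-hand (station -y) pivot pin, at deck level; axes as the station's. The pin is 10 mm thick and rises 26 mm with a round tip. Four dowels, 7 mm thick and 14 mm high, stand round it at x +-30, y +-17 mm; a seated gate arm lies between them and cannot be swung round without lifting
- gate_c: loose gate arm of the right-hand (station -y) pin (may be absent): a flat aluminium bar 22 mm wide, 8 mm thick, 105 mm long, with a square black hub 28 x 28 mm, 45 mm high, whose 14 mm square hole goes right through and fits over the pin with 2 mm play. Origin: on the hole's axis at the underside; z up; +x points along the long end (60 mm from the axis, red tip), -x along the short end (45 mm, plain). 0.14 kg.
- gate_c_red_end (a point): top of the red tip of gate_c, 50 mm from the hole's axis along the arm's +x, 10 mm above its underside
- plug_gauge: plug gauge lying on the bench: 108 mm long along its y, a 39 mm steel plug at one end and a 39 mm collar at the other, knurled 20 mm handle between them (y from -29 to +41 mm) whose axis is 19 mm above the origin; 0.33 kg. Origin: under its middle, on the bench as it lies (it may roll)
- snap_gauge: snap gauge lying flat on the bench: a flat steel fork 110 mm long along its x, 0.16 kg. Orange plastic grip 26 mm wide (y) and 18 mm high from x = -53 to -7 mm; two steel jaws 14 mm high, 34 mm wide over both, from x = 0 to +55 mm. Origin: under the middle of its length, on the bench as it lies; z up
- paint_bottle: marking paint bottle with a lime cap, 41 x 66 x 90 mm, standing upright; a bystander. Origin: centre of its underside
- loose_ring: one zinc-plated ring, 73 x 62 x 9 mm, lying flat on the bench; a bystander. Origin: centre of its underside

How it is judged:
By the outcome, as a careful person would: the job done as asked, in the order asked, and still so for the second after the job is handed in, with the robot touching nothing.
Of gate_a, gate_b, gate_c only 2 to 3 are there at a start; the rules pass over those that are not, and their reading is None.
At some moment in a run one of snap_gauge may be knocked a few centimetres aside while the robot is not near it.
Once in a run the grip may slacken for a moment while it holds something.
It also fails if it takes over 200 s, if anything falls off the work surface, if the arm or the gripper's body presses on something with over 40 N, if the wrist force passes 120 N, or if a joint passes its speed limit or range.

## Working session

There is one attempt and no reset: what is moved stays moved. The work goes in short steps, Python scripts to look and compute and a tool call to move; the robot and the scene stay as the last step left them, time stands still between calls to the robot, and variables do not carry over. Pictures are saved under pics/ and viewed, at most 14 in all, crops included, and the job is handed in when it is done.

Besides the shell and the picture viewer there is one more tool, called after "Emit:" by a JSON object that holds its "api" and its "payload". step_arm: Moves the arm, as the interface text tells. Its arguments: {"type":"object","properties":{"commands":{"type":"array"},"grip_force":{"type":"number"}},"required":["commands"]}

```bash
mkdir -p pics
cat > h.py <<'E'
from cell import *
import numpy as np, cv2
def save(n,img,crop=None,s=1):
    if crop: img=img[crop[1]:crop[3],crop[0]:crop[2]]
    img=cv2.resize(img,None,fx=s,fy=s,interpolation=cv2.INTER_CUBIC)
    cv2.imwrite('pics/'+n+'.png',img[:,:,::-1])
def ray(m,u,v,fish=False):
    f=200/np.tan(np.radians(m['vfov'])/2)
    x,y=u-m['cx'],v-m['cy']
    if fish:
        r=np.hypot(x,y);t=r/f
        d=np.array([np.sin(t)*x/max(r,1e-9),-np.sin(t)*y/max(r,1e-9),-np.cos(t)])
    else: d=np.array([x/f,-y/f,-1])
    T=np.array(m['world_to_cam']);R=T[:3,:3]
    return -R.T@T[:3,3],R.T@d
def at(m,u,v,z,fish=False):
    o,d=ray(m,u,v,fish); return o+d*(z-o[2])/d[2]
def proj(m,p,fish=False):
    T=np.array(m['world_to_cam']);c=T[:3,:3]@np.array(p)+T[:3,3]
    f=200/np.tan(np.radians(m['vfov'])/2)
    x,y,z=c[0],-c[1],-c[2]
    if fish:
        r=np.hypot(x,y);t=np.arctan2(r,z);return m['cx']+f*t*x/r,m['cy']+f*t*y/r
    return m['cx']+f*x/z,m['cy']+f*y/z
E
python3 - <<'E'
from h import *
for n in ['top','side']:
    save(n+'0',read_camera(n),s=1.25)
    m=camera_model(n);print(n,m['vfov'],m['cx'],m['cy'],ray(m,m['cx'],m['cy']), {k:v for k,v in m.items() if k not in('world_to_cam',)})
s=observe();print(s['time'],s['tool_pos'],s['tool_rot'],s['opening'])
E
```

```text
top 49.85180254496772 317.35445125426634 204.55244999089336 (array([ 0.37466038, -0.03461305,  1.61870075]), array([ 0.09074904,  0.00701883, -0.99584906])) {'vfov': 49.85180254496772, 'cx': 317.35445125426634, 'cy': 204.55244999089336}
side 45.583504742454515 313.6901687128343 199.0257596951845 (array([ 0.13072486, -1.30949669,  1.11565923]), array([ 0.23262041,  0.76501001, -0.60053928])) {'vfov': 45.583504742454515, 'cx': 313.6901687128343, 'cy': 199.0257596951845}
0.1 [ 0.19942692 -0.48526595  0.22611625] [-3.14023421e+00 -1.97588628e-04  3.89774869e-01] 0.09188203262492299
```

View pics/top0.png

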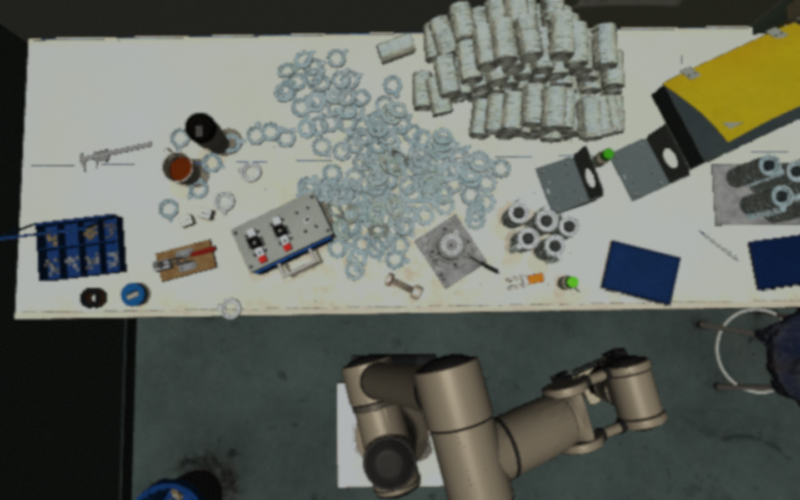

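View pics/side0.png

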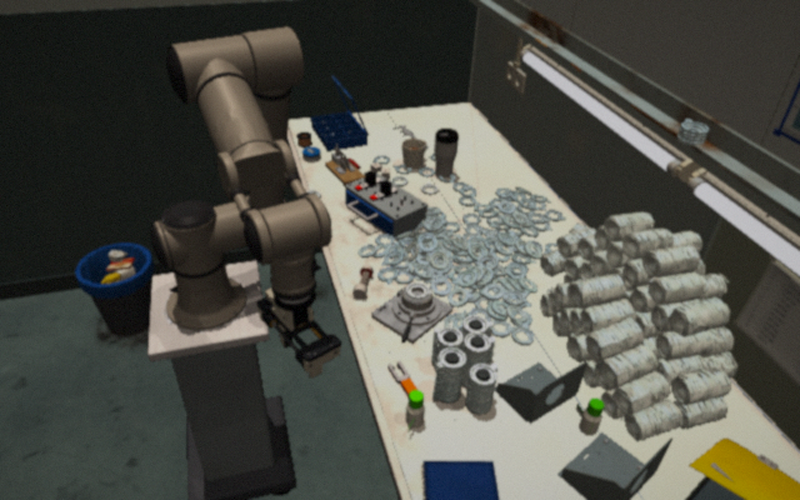

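The station is at about (283,235), with gates on two pins (a and b) and their red ends to the front. Pin c looks empty. The plug gauge is at (404,286), the snap gauge at (525,280), the bottle at (568,283) and the loose ring at (231,308).

Run:
```python
from h import *
i=read_camera('top')
a=cv2.resize(i[150:230,180:280],None,fx=7,fy=7,interpolation=cv2.INTER_CUBIC)[:,:700]
b=cv2.resize(i[210:240,300:470],(700,124),interpolation=cv2.INTER_CUBIC)
save('c1',a); save('c2',i,(300,205,470,245),4.5)
```

```text
(no output)
```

View pics/c1.png

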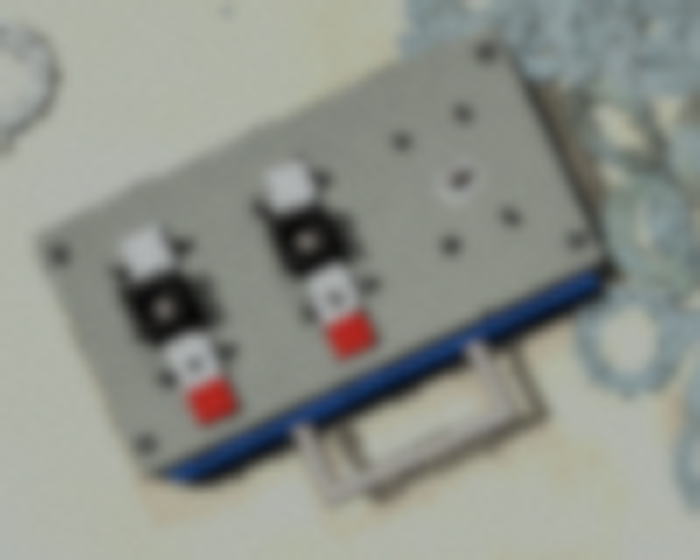

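View pics/c2.png

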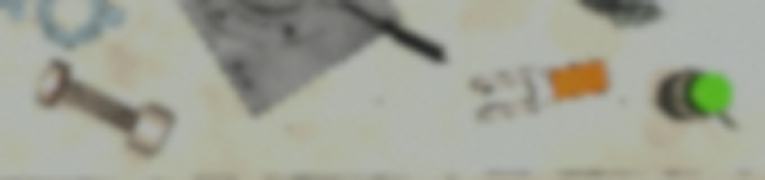

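Run:
```python
from h import *
m=camera_model('top');np.set_printoptions(precision=4,suppress=True)
A=lambda u,v,z:at(m,180+u/7,150+v/7,z)
B=lambda u,v,z:at(m,300+u/4.5,205+v/4.5,z)
P=[A(*c,.078) for c in [(40,235),(497,33),(610,265),(155,470)]]
for p in P:print(p)
print('sizes',[np.linalg.norm(P[i]-P[(i+1)%4]) for i in range(4)])
c=sum(P)/4; yx=np.arctan2(*( (P[0]+P[3]-P[1]-P[2])[[0,1]]*[-1,1])) ; print('centre',c,'yaw',yx)
print('hubs',A(165,305,.123),A(308,240,.123),'pinc',A(456,186,.078), A(460,178,.104))
print('red',A(212,402,.088),A(350,335,.088))
print('handle',A(330,497,.06),A(545,408,.06))
print('plug',B(50,83,.025),B(154,130,.025))
print('snap',B(478,98,.014),B(606,80,.018),'orange left',B(553,85,.018))
print('bottle',B(712,93,.09),'ring',at(m,231/1.25,308/1.25,.005))
```

```text
[0.5986 0.4517 0.078 ]
[0.7008 0.215  0.078 ]
[0.5784 0.1567 0.078 ]
[0.476  0.3909 0.078 ]
sizes [np.float64(0.25781771257467817), np.float64(0.13560224184120476), np.float64(0.2556158324866358), np.float64(0.13689052221803205)]
centre [0.5885 0.3036 0.078 ] yaw 0.40979906935509625
hubs [0.5557 0.3742 0.123 ] [0.5874 0.3027 0.123 ] pinc [0.6208 0.2363 0.078 ] [0.6207 0.2297 0.104 ]
red [0.5097 0.3593 0.088 ] [0.543  0.2888 0.088 ]
handle [0.4618 0.3048 0.06  ] [0.5064 0.193  0.06  ]
plug [0.45   0.0008 0.025 ] [ 0.4101 -0.0841  0.025 ]
snap [ 0.4328 -0.3527  0.014 ] [ 0.4459 -0.4578  0.018 ] orange left [ 0.4425 -0.414   0.018 ]
bottle [ 0.4312 -0.5216  0.09  ] ring [0.3721 0.475  0.005 ]
```

Emit:
{"api": "step_arm", "payload": {"commands": [[1, 12, 14, 6, 0, 0, 0], [1, 12, 14, 6, 0, 0, 0], [1, 12, 14, 6, 0, 0, 0], [1, 12, 14, 6, 0, 0, 0], [1, 12, 14, 6, 0, 0, 0]]}}

```text
time: 0.57
tool_pos: [0.3211, -0.3432, 0.2879]
tool_rot: [3.141, -0.001, 0.391]
contact_force: [1.2, -0.9, 0.4]
opening: 0.0915
grip_force: 0.0
```

Emit:
{"api": "step_arm", "payload": {"commands": [[1, 10, 16, 4, 0, 0, 0], [1, 10, 16, 4, 0, 0, 0], [1, 10, 16, 4, 0, 0, 0], [1, 10, 16, 4, 0, 0, 0], [1, 10, 16, 4, 0, 0, 0]]}}

```text
time: 0.98
tool_pos: [0.4208, -0.1826, 0.3276]
tool_rot: [3.141, -0.001, 0.392]
contact_force: [0.8, 0.6, 1.0]
opening: 0.0919
grip_force: 0.0
```

Emit:
{"api": "step_arm", "payload": {"commands": [[1, 4, 19.5, 0, 0, 0, 0], [1, 4, 19.5, 0, 0, 0, 0], [1, 4, 19.5, 0, 0, 0, 0], [1, 4, 19.5, 0, 0, 0, 0], [1, 4, 19.5, 0, 0, 0, 0]]}}

```text
time: 1.4
tool_pos: [0.4594, 0.0123, 0.3267]
tool_rot: [-3.141, -0.0, 0.391]
contact_force: [-0.1, 0.4, 0.0]
opening: 0.0916
grip_force: 0.0
```

Emit:
{"api": "step_arm", "payload": {"commands": [[1, 4, 19, 0, 0, 0, 0], [1, 4, 19, 0, 0, 0, 0], [1, 4, 19, 0, 0, 0, 0], [1, 4, 19, 0, 0, 0, 0], [1, 4, 19, 0, 0, 0, 0]]}}

```text
time: 1.82
tool_pos: [0.4993, 0.2029, 0.3263]
tool_rot: [-3.141, 0.0, 0.392]
contact_force: [0.3, -0.3, -0.3]
opening: 0.0918
grip_force: 0.0
```

Emit:
{"api": "step_arm", "payload": {"commands": [[1, 3, 10, 0, 0, 0, 0], [1, 3, 10, 0, 0, 0, 0], [0.6, 3, 10, 0, 0, 0, 0], [0.6, 3, 10, 0, 0, 0, 0], [0.6, 3, 10, 0, 0, 0, 0]]}}

```text
time: 2.23
tool_pos: [0.5292, 0.3002, 0.3255]
tool_rot: [3.141, 0.002, 0.392]
contact_force: [0.8, -0.6, -0.8]
opening: 0.0762
grip_force: 0.0
```

Run:
```python
from h import *
s=observe();m=camera_model('wrist');save('w1',read_camera('wrist'),s=1.25)
np.save('m1',m,allow_pickle=True)
print(s['time'],s['tool_pos'],s['tool_rot'],s['qpos'],ray(m,m['cx'],m['cy'],True),m['vfov'],m['cx'],m['cy'])
```

```text
2.2333 [0.52924812 0.30024391 0.32551932] [3.14116964e+00 2.08620127e-03 3.91839324e-01] [ 3.90364167e-01  4.57041004e-01  1.07969216e+00 -4.26369995e-04
  1.60694506e+00  1.56930576e+00] (array([0.58993305, 0.32516714, 0.48410934]), array([-0.23100862, -0.0953655 , -0.96826672])) 65.70646984690485 315.6739080926401 197.7198182384283
```

View pics/w1.png

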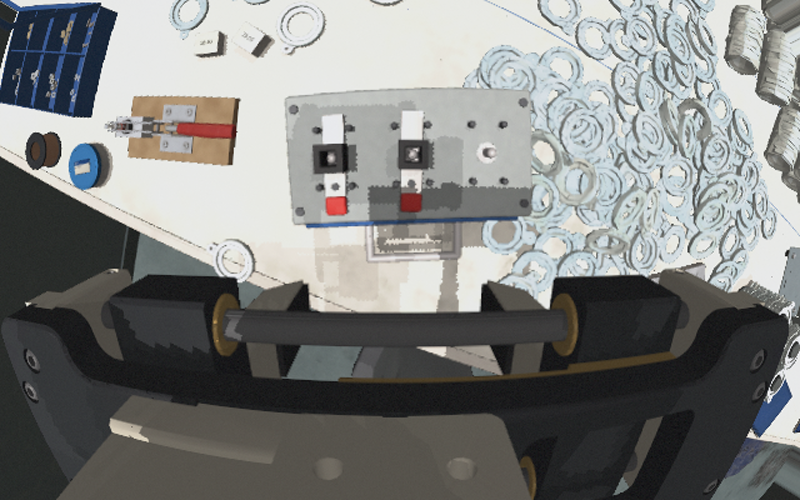

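The wrist view shows the whole station, with hub a at about (330,158), hub b at (412,153) and bare pin c at (488,152). The handle is at (413,245).

Run:
```python
import cv2
i=cv2.imread('pics/w1.png')[85:265,285:535]
cv2.imwrite('pics/w1c.png',cv2.resize(i,None,fx=3.2,fy=3.2,interpolation=cv2.INTER_CUBIC))
```

```text
(no output)
```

View pics/w1c.png

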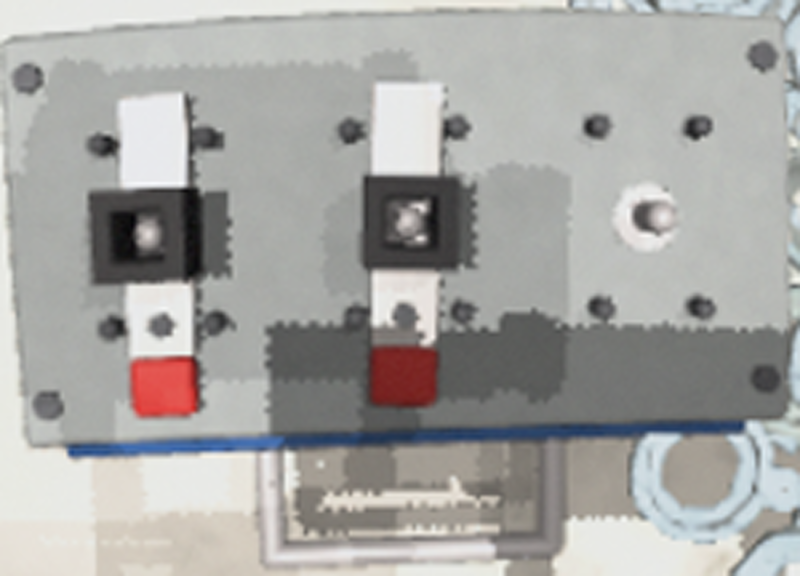

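Run:
```python
from h import *
np.set_printoptions(precision=4,suppress=True)
m=np.load('m1.npy',allow_pickle=True).item()
A=lambda u,v,z:at(m,(285+u/3.2)/1.25,(85+v/3.2)/1.25,z,True)
P=[A(*c,.078) for c in [(3,38),(782,14),(790,415),(30,445)]]
print('sizes',[np.linalg.norm(P[i]-P[(i+1)%4]) for i in range(4)],'c',sum(P)/4)
h=[A(138,236,.123),A(411,222,.123)];c=A(645,216,.078);c2=A(662,215,.104)
ta,tb=A(148,232,.104),A(408,221,.104)
print('hubs',*h,'pinc',c,c2,'pins a,b',ta,tb)
d=(h[1]-h[0]);print(np.linalg.norm(d),'yaw',np.arctan2(d[0],-d[1]));d=c2-ta;print(np.linalg.norm(d),np.arctan2(d[0],-d[1]))
print('arm a dir',A(165,386,.086),A(152,140,.086),'b',A(404,377,.086),A(407,130,.086))
print('handle ends',A(270,555,.055),A(555,545,.055))
```

```text
sizes [np.float64(0.26028267502405444), np.float64(0.13824020781752053), np.float64(0.2619544027261607), np.float64(0.1385008435598825)] c [0.5931 0.3067 0.078 ]
hubs [0.559  0.3795 0.123 ] [0.5923 0.3072 0.123 ] pinc [0.6257 0.2346 0.078 ] [0.626  0.2355 0.104 ] pins a,b [0.5596 0.3798 0.104 ] [0.5924 0.3072 0.104 ]
0.07956405220488234 yaw 0.43264682130451304
0.158859692491313 0.43110035098567745
arm a dir [0.5133 0.3591 0.086 ] [0.5864 0.3923 0.086 ] b [0.5454 0.2881 0.086 ] [0.6194 0.3179 0.086 ]
handle ends [0.464  0.3047 0.055 ] [0.5067 0.2106 0.055 ]
```

Emit:
{"api": "step_arm", "payload": {"commands": [[0.6, 3, 8, -5, 0, 0, 0.039], [0.6, 3, 8, -11, 0, 0, 0.039], [0.6, 3, 8, -15, 0, 0, 0.039], [0.6, 3, 8, -15, 0, 0, 0.039], [0.6, 3, 8, -15, 0, 0, 0.039]]}}

```text
time: 2.7
tool_pos: [0.5573, 0.3778, 0.1703]
tool_rot: [3.141, 0.01, 0.428]
contact_force: [-1.5, -0.9, -1.3]
opening: 0.0553
grip_force: 0.0
```

Run:
```python
from h import *
s=observe();m=camera_model('wrist');save('w2',read_camera('wrist'),(160,50,480,290),2.5)
np.save('m2',m,allow_pickle=True)
print(s['time'],s['tool_pos'],s['tool_rot'])
```

```text
2.7 [0.55729773 0.37775692 0.17026379] [3.1410078  0.01001685 0.42807134]
```

View pics/w2.png

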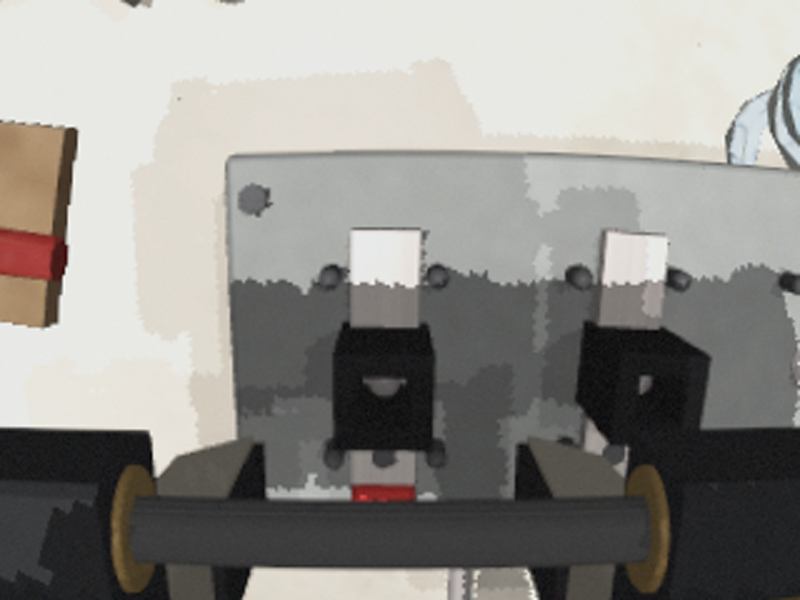

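The hub sits between the fingers. The front edge of its top face is at v≈450, from u≈333 to 434.

Run:
```python
from h import *
np.set_printoptions(precision=4,suppress=True)
m=np.load('m2.npy',allow_pickle=True).item()
A=lambda u,v,z:at(m,160+u/2.5,50+v/2.5,z,True)
l,r=A(333,450,.123),A(434,450,.123)
print(l,r,np.linalg.norm(l-r)); x=np.array([np.cos(.431),np.sin(.431),0]);print((l+r)/2+.014*x)
print('base back mid',A(387.5,325,.086),A(387.5,325,.086)-.014*x)
s=observe();print(s['tool_pos'],s['tool_rot'])
```

```text
[0.5402 0.3874 0.123 ] [0.5521 0.3613 0.123 ] 0.028665172305183288
[0.5589 0.3802 0.123 ]
base back mid [0.5725 0.3851 0.086 ] [0.5598 0.3793 0.086 ]
[0.5573 0.3777 0.1702] [3.1409 0.0109 0.4281]
```

Emit:
{"api": "step_arm", "payload": {"commands": [[0.6, 0.1, 0.1, -4, 0, 0, 0], [0.6, 0.1, 0.1, -8, 0, 0, 0], [0.6, 0.1, 0.1, -8, 0, 0, 0], [0.6, 0.1, 0.1, -8, 0, 0, 0], [0.6, 0.1, 0.1, -8, 0, 0, 0]]}}

```text
time: 3.17
tool_pos: [0.5624, 0.3804, 0.1008]
tool_rot: [-3.142, -0.005, 0.428]
contact_force: [0.2, -0.6, -0.2]
opening: 0.0548
grip_force: 0.0
```

Emit:
{"api": "step_arm", "payload": {"commands": [[0.6, 0, 0, 0, 0, 0, 0], [0.6, 0, 0, 0, 0, 0, 0], [0.6, 0, 0, 0, 0, 0, 0]]}}

```text
time: 3.42
tool_pos: [0.5615, 0.3807, 0.0992]
tool_rot: [-3.142, -0.004, 0.429]
contact_force: [1.5, 0.3, -0.2]
opening: 0.0552
grip_force: 0.0
```

Emit:
{"api": "step_arm", "payload": {"commands": [[0.6, -0.2, -0.1, -0.9, 0, 0, 0], [0.6, -0.2, -0.1, -0.9, 0, 0, 0], [0.3, -0.2, -0.1, -0.9, 0, 0, 0], [0, -0.2, -0.1, -0.9, 0, 0, 0], [0, -0.2, -0.1, -0.9, 0, 0, 0]], "grip_force": 25}}

```text
time: 3.83
tool_pos: [0.5586, 0.3794, 0.0877]
tool_rot: [3.142, 0.0, 0.429]
contact_force: [-0.8, 0.3, -0.1]
opening: 0.0394
grip_force: 0.0
```

Emit:
{"api": "step_arm", "payload": {"commands": [[0, 0, 0, 0, 0, 0, 0], [0, 0, 0, 0, 0, 0, 0], [0, 0, 0, 0, 0, 0, 0], [0, 0, 0, 0, 0, 0, 0]]}}

```text
time: 4.17
tool_pos: [0.5586, 0.3795, 0.0878]
tool_rot: [-3.142, -0.0, 0.429]
contact_force: [1.0, 0.4, 0.3]
opening: 0.028
grip_force: 24.9
```

Emit:
{"api": "step_arm", "payload": {"commands": [[0, 0, 0, 2, 0, 0, 0], [0, 0, 0, 4, 0, 0, 0], [0, 0, 0, 7, 0, 0, 0], [0, 0, 0, 7, 0, 0, 0], [0, 0, 0, 7, 0, 0, 0.1]], "grip_force": 40}}

```text
time: 4.58
tool_pos: [0.5595, 0.3798, 0.1598]
tool_rot: [3.141, -0.004, 0.528]
contact_force: [-0.3, -0.2, -1.7]
opening: 0.0279
grip_force: 39.9
```

Emit:
{"api": "step_arm", "payload": {"commands": [[0, 0, 0, 0, 0, 0, 0.12], [0, 0, 0, 0, 0, 0, 0.24], [0, 0, 0, 0, 0, 0, 0.36], [0, 0, 0, 0, 0, 0, 0.48], [0, 0, 0, 0, 0, 0, 0.6]]}}

```text
time: 5.0
tool_pos: [0.5583, 0.3792, 0.1568]
tool_rot: [-3.141, 0.001, 1.135]
contact_force: [0.1, 0.5, -0.7]
opening: 0.0275
grip_force: 39.9
```

Emit:
{"api": "step_arm", "payload": {"commands": [[0, 0, 0, 0, 0, 0, 0.12], [0, 0, 0, 0, 0, 0, 0.24], [0, 0, 0, 0, 0, 0, 0.36], [0, 0, 0, 0, 0, 0, 0.48], [0, 0, 0, 0, 0, 0, 0.6]]}}

```text
time: 5.42
tool_pos: [0.5583, 0.3792, 0.1568]
tool_rot: [-3.141, 0.0, 1.735]
contact_force: [0.1, -0.9, -1.0]
opening: 0.0273
grip_force: 39.9
```

Emit:
{"api": "step_arm", "payload": {"commands": [[0, 0, 0, 0, 0, 0, 0.12], [0, 0, 0, 0, 0, 0, 0.24], [0, 0, 0, 0, 0, 0, 0.36], [0, 0, 0, 0, 0, 0, 0.48], [0, 0, 0, 0, 0, 0, 0.6]]}}

```text
time: 5.83
tool_pos: [0.5583, 0.3792, 0.1568]
tool_rot: [-3.141, -0.0, 2.335]
contact_force: [0.1, 0.0, -0.8]
opening: 0.0279
grip_force: 39.9
```

Emit:
{"api": "step_arm", "payload": {"commands": [[0, 0, 0, 0, 0, 0, 0.12], [0, 0, 0, 0, 0, 0, 0.24], [0, 0, 0, 0, 0, 0, 0.36], [0, 0, 0, 0, 0, 0, 0.48], [0, 0, 0, 0, 0, 0, 0.6]]}}

```text
time: 6.25
tool_pos: [0.5583, 0.3792, 0.1569]
tool_rot: [-3.141, -0.001, 2.935]
contact_force: [-0.0, 0.4, -0.7]
opening: 0.0277
grip_force: 39.9
```

Emit:
{"api": "step_arm", "payload": {"commands": [[0, 0, 0, 0, 0, 0, 0.12], [0, 0, 0, 0, 0, 0, 0.24], [0, 0, 0, 0, 0, 0, 0.36], [0, 0, 0, 0, 0, 0, 0.48], [0, 0, 0, 0, 0, 0, 0.6]]}}

```text
time: 6.67
tool_pos: [0.5583, 0.3792, 0.1568]
tool_rot: [-3.142, -0.001, -2.748]
contact_force: [0.2, 0.0, -1.4]
opening: 0.0281
grip_force: 39.9
```

Emit:
{"api": "step_arm", "payload": {"commands": [[0, 0, 0, 0, 0, 0, 0.04], [0, 0, 0, 0, 0, 0, 0.04], [0, 0, 0, 0, 0, 0, 0.04], [0, 0, 0, 0, 0, 0, 0.04], [0, 0, 0, 0, 0, 0, 0.04]]}}

```text
time: 7.08
tool_pos: [0.5584, 0.3793, 0.1575]
tool_rot: [3.142, -0.0, -2.715]
contact_force: [-0.2, 0.2, -1.6]
opening: 0.0279
grip_force: 39.9
```

Run:
```python
from h import *
s=observe();m=camera_model('wrist');save('w3',read_camera('wrist'),(160,50,480,290),2.5)
np.save('m3',m,allow_pickle=True)
print(s['time'],s['tool_pos'],s['tool_rot'],s['qpos'],s['opening'])
```

```text
7.0833 [0.55844312 0.37931369 0.15746866] [ 3.14155886e+00 -3.51264691e-04 -2.71544756e+00] [ 4.83213159e-01  6.74335113e-01  1.15710808e+00  5.56523829e-05
  1.31049823e+00 -1.51374259e+00] 0.02785446938964334
```

View pics/w3.png

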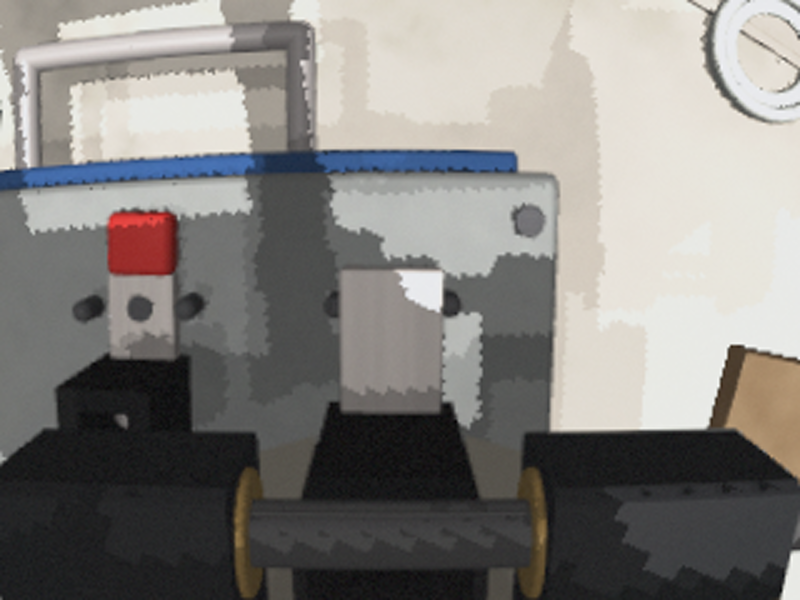

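Run:
```python
from h import *
np.set_printoptions(precision=4,suppress=True)
m=np.load('m3.npy',allow_pickle=True).item()
A=lambda u,v,z:at(m,160+u/2.5,50+v/2.5,z,True)
x=np.array([np.cos(.427),np.sin(.427),0])
e1,e2=A(341,269,.1557),A(442,269,.1557)
print(np.linalg.norm(e1-e2),'yaw',np.arctan2((e2-e1)[0],-(e2-e1)[1]));print('axis by end',(e1+e2)/2+.045*x)
f=A(391.5,411,.1557);print('by hub',f+.014*x)
```

```text
0.021065213144504397 yaw -2.716386470195257
axis by end [0.5559 0.3785 0.1557]
by hub [0.5558 0.3785 0.1557]
```

Emit:
{"api": "step_arm", "payload": {"commands": [[0, 0.2, 0.1, 0, 0, 0, 0], [0, 0.2, 0.1, -1.5, 0, 0, 0], [0, 0.2, 0.1, -3, 0, 0, 0], [0, 0.2, 0.1, -4, 0, 0, 0], [0, 0.2, 0.1, -4.5, 0, 0, 0]]}}

```text
time: 7.55
tool_pos: [0.5599, 0.38, 0.1109]
tool_rot: [-3.142, -0.003, -2.715]
contact_force: [-0.9, -0.0, -2.0]
opening: 0.0278
grip_force: 39.9
```

Emit:
{"api": "step_arm", "payload": {"commands": [[0, 0, 0, -0.2, 0, 0, 0], [0, 0, 0, -0.4, 0, 0, 0], [0, 0, 0, -0.6, 0, 0, 0]]}}

```text
time: 7.8
tool_pos: [0.561, 0.3806, 0.1074]
tool_rot: [3.141, 0.001, -2.714]
contact_force: [0.8, -0.0, -1.2]
opening: 0.0279
grip_force: 39.9
```

Emit:
{"api": "step_arm", "payload": {"commands": [[0, 0, 0, -0.4, 0, 0, 0], [0, 0, 0, -0.8, 0, 0, 0], [0, 0, 0, -1.2, 0, 0, 0], [0, 0, 0, -1.6, 0, 0, 0], [0, 0, 0, -1.6, 0, 0, 0]]}}

```text
time: 8.22
tool_pos: [0.5603, 0.3803, 0.0897]
tool_rot: [3.142, -0.001, -2.714]
contact_force: [0.5, -0.3, -2.2]
opening: 0.0281
grip_force: 39.9
```

Emit:
{"api": "step_arm", "payload": {"commands": [[0, 0, 0, -0.1, 0, 0, 0], [0, 0, 0, -0.2, 0, 0, 0], [0, 0, 0, -0.2, 0, 0, 0]]}}

```text
time: 8.47
tool_pos: [0.5605, 0.3803, 0.0886]
tool_rot: [3.142, -0.0, -2.714]
contact_force: [0.2, 0.2, -0.6]
opening: 0.028
grip_force: 39.9
```

Emit:
{"api": "step_arm", "payload": {"commands": [[0.3, 0, 0, 0, 0, 0, 0], [0.55, 0, 0, 0, 0, 0, 0], [0.55, 0, 0, 0, 0, 0, 0], [0.55, 0, 0, 0, 0, 0, 0], [0.55, 0, 0, 0, 0, 0, 0]]}}

```text
time: 8.88
tool_pos: [0.5607, 0.3804, 0.089]
tool_rot: [3.142, 0.001, -2.714]
contact_force: [1.0, -0.1, 0.2]
opening: 0.0487
grip_force: 0.0
```

Emit:
{"api": "step_arm", "payload": {"commands": [[0.55, 0, 0, 2, 0, 0, 0], [0.55, 0, 0, 5, 0, 0, 0], [0.55, 0, 0, 8, 0, 0, 0], [0.55, 1.5, -3.5, 8, 0, 0, 0], [0.55, 3.2, -7.3, 8, 0, 0, 0]]}}

```text
time: 9.3
tool_pos: [0.5928, 0.3095, 0.1717]
tool_rot: [3.141, 0.006, -2.709]
contact_force: [1.2, -0.7, -0.9]
opening: 0.0505
grip_force: 0.0
```

Emit:
{"api": "step_arm", "payload": {"commands": [[0.55, 0, 0, 0, 0, 0, 0], [0.55, 0, 0, 0, 0, 0, 0], [0.55, 0, 0, 0, 0, 0, 0]]}}

```text
time: 9.55
tool_pos: [0.5925, 0.3074, 0.1687]
tool_rot: [3.141, -0.0, -2.715]
contact_force: [0.9, 1.0, -0.6]
opening: 0.0508
grip_force: 0.0
```

Run:
```python
from h import *
s=observe();m=camera_model('wrist');save('w4',read_camera('wrist'),(160,50,480,290),2.5)
np.save('m4',m,allow_pickle=True)
print(s['time'],s['tool_pos'],s['tool_rot'],s['opening'])
```

```text
9.55 [0.5924512  0.30737713 0.16872789] [ 3.14093155e+00 -1.44840973e-04 -2.71533200e+00] 0.05083556186906954
```

View pics/w4.png

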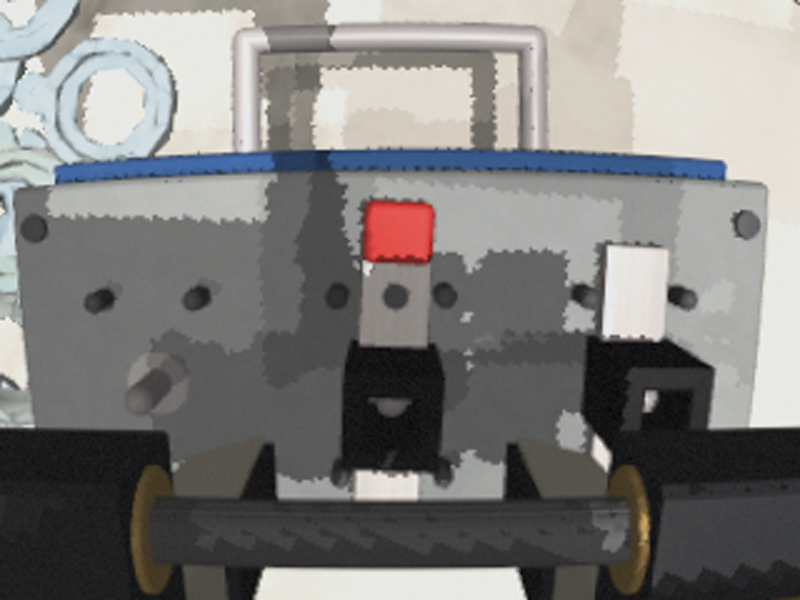

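Gate a is seated and reversed. Hub b is centred between the fingers, with its base edge at v≈346 and its far top edge at v≈470.

Run:
```python
from h import *
np.set_printoptions(precision=4,suppress=True)
m=np.load('m4.npy',allow_pickle=True).item()
A=lambda u,v,z:at(m,160+u/2.5,50+v/2.5,z,True)
x=np.array([np.cos(.429),np.sin(.429),0])
l,r=A(342,470,.123),A(443,470,.123);print(np.linalg.norm(l-r),(l+r)/2-.014*x)
print(A(394,346,.086)+.014*x,'pinc',A(157,384,.078),A(142,400,.102), 'end red',A(399,201,.086)+.06*x)
print('handle',A(240,40,.055),A(543,40,.055))
```

```text
0.02866863219773483 [0.5926 0.3083 0.123 ]
[0.5925 0.309  0.086 ] pinc [0.627  0.2351 0.078 ] [0.6249 0.2366 0.102 ] end red [0.5918 0.3105 0.086 ]
handle [0.5076 0.2113 0.055 ] [0.4636 0.3082 0.055 ]
```

Emit:
{"api": "step_arm", "payload": {"commands": [[0.55, 0, 0.1, -3, 0, 0, 0], [0.55, 0, 0.1, -6, 0, 0, 0], [0.55, 0, 0.1, -8, 0, 0, 0], [0.55, 0, 0.1, -8, 0, 0, 0], [0.55, 0, 0.1, -8, 0, 0, 0]]}}

```text
time: 10.02
tool_pos: [0.5914, 0.3094, 0.0879]
tool_rot: [3.141, -0.002, -2.713]
contact_force: [0.1, -0.0, 0.9]
opening: 0.0501
grip_force: 0.0
```

Emit:
{"api": "step_arm", "payload": {"commands": [[0.55, 0, 0, 0, 0, 0, 0], [0, 0, 0, 0, 0, 0, 0], [0, 0, 0, 0, 0, 0, 0], [0, 0, 0, 0, 0, 0, 0], [0, 0, 0, 0, 0, 0, 0]], "grip_force": 25}}

```text
time: 10.43
tool_pos: [0.5929, 0.3085, 0.0897]
tool_rot: [-3.142, 0.001, -2.714]
contact_force: [0.0, 0.8, 3.0]
opening: 0.0286
grip_force: 7.0
```

Emit:
{"api": "step_arm", "payload": {"commands": [[0, 0, 0, 0, 0, 0, 0], [0, 0, 0, 0, 0, 0, 0], [0, 0, 0, 0, 0, 0, 0]], "grip_force": 40}}

```text
time: 10.68
tool_pos: [0.5929, 0.3085, 0.0897]
tool_rot: [3.142, 0.001, -2.714]
contact_force: [-1.7, -0.3, 5.7]
opening: 0.0278
grip_force: 39.4
```

Emit:
{"api": "step_arm", "payload": {"commands": [[0, 0, 0, 2, 0, 0, 0], [0, 0, 0, 4, 0, 0, 0], [0, 0, 0, 7, 0, 0, 0], [0, 0, 0, 7, 0, 0, 0], [0, 0, 0, 7, 0, 0, -0.1]]}}

```text
time: 11.1
tool_pos: [0.5935, 0.3087, 0.1606]
tool_rot: [3.141, 0.004, -2.814]
contact_force: [-0.7, -0.1, -2.6]
opening: 0.0286
grip_force: 39.4
```

Emit:
{"api": "step_arm", "payload": {"commands": [[0, 0, 0, 0, 0, 0, -0.12], [0, 0, 0, 0, 0, 0, -0.24], [0, 0, 0, 0, 0, 0, -0.36], [0, 0, 0, 0, 0, 0, -0.48], [0, 0, 0, 0, 0, 0, -0.6]]}}

```text
time: 11.52
tool_pos: [0.5922, 0.3082, 0.1577]
tool_rot: [-3.141, -0.001, 2.863]
contact_force: [0.3, 0.3, -0.8]
opening: 0.0285
grip_force: 39.4
```

Emit:
{"api": "step_arm", "payload": {"commands": [[0, 0, 0, 0, 0, 0, -0.12], [0, 0, 0, 0, 0, 0, -0.24], [0, 0, 0, 0, 0, 0, -0.36], [0, 0, 0, 0, 0, 0, -0.48], [0, 0, 0, 0, 0, 0, -0.6]]}}

```text
time: 11.93
tool_pos: [0.5922, 0.3082, 0.1577]
tool_rot: [-3.14, -0.0, 2.263]
contact_force: [-0.7, -0.1, -1.4]
opening: 0.0279
grip_force: 39.4
```

Emit:
{"api": "step_arm", "payload": {"commands": [[0, 0, 0, 0, 0, 0, -0.12], [0, 0, 0, 0, 0, 0, -0.24], [0, 0, 0, 0, 0, 0, -0.36], [0, 0, 0, 0, 0, 0, -0.48], [0, 0, 0, 0, 0, 0, -0.6]]}}

```text
time: 12.35
tool_pos: [0.5922, 0.3082, 0.1577]
tool_rot: [-3.14, 0.0, 1.663]
contact_force: [0.4, -0.3, -1.4]
opening: 0.028
grip_force: 39.4
```

Emit:
{"api": "step_arm", "payload": {"commands": [[0, 0, 0, 0, 0, 0, -0.12], [0, 0, 0, 0, 0, 0, -0.24], [0, 0, 0, 0, 0, 0, -0.36], [0, 0, 0, 0, 0, 0, -0.48], [0, 0, 0, 0, 0, 0, -0.6]]}}

```text
time: 12.77
tool_pos: [0.5922, 0.3082, 0.1577]
tool_rot: [-3.141, 0.001, 1.063]
contact_force: [-0.6, 0.5, -0.8]
opening: 0.028
grip_force: 39.4
```

Emit:
{"api": "step_arm", "payload": {"commands": [[0, 0, 0, 0, 0, 0, -0.12], [0, 0, 0, 0, 0, 0, -0.24], [0, 0, 0, 0, 0, 0, -0.36], [0, 0, 0, 0, 0, 0, -0.48], [0, 0, 0, 0, 0, 0, -0.6]]}}

```text
time: 13.18
tool_pos: [0.5922, 0.3082, 0.1577]
tool_rot: [3.142, 0.001, 0.463]
contact_force: [1.1, 0.1, -0.4]
opening: 0.0281
grip_force: 39.4
```

Emit:
{"api": "step_arm", "payload": {"commands": [[0, 0, 0, 0, 0, 0, -0.04], [0, 0, 0, 0, 0, 0, -0.04], [0, 0, 0, 0, 0, 0, -0.04], [0, 0, 0, 0, 0, 0, -0.04]]}}

```text
time: 13.52
tool_pos: [0.5924, 0.3083, 0.1582]
tool_rot: [-3.142, 0.001, 0.43]
contact_force: [-0.4, -0.1, -1.1]
opening: 0.0282
grip_force: 39.4
```

Run:
```python
from h import *
s=observe();m=camera_model('wrist');save('w5',read_camera('wrist'),(160,50,480,290),2.5)
np.save('m5',m,allow_pickle=True)
print(s['time'],s['tool_pos'],s['tool_rot'],s['opening'])
```

```text
13.5167 [0.592367   0.30830579 0.15824237] [-3.14158550e+00  7.11542701e-04  4.30277694e-01] 0.028211083055824482
```

View pics/w5.png

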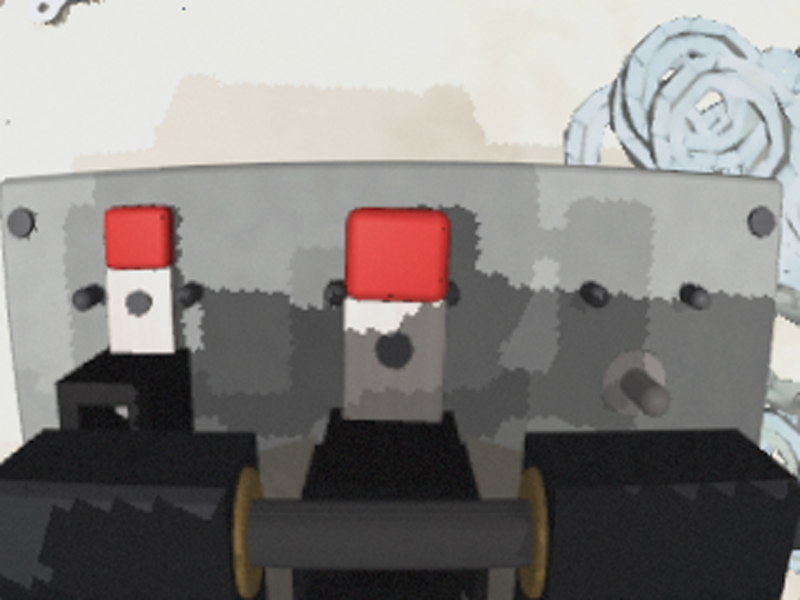

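Both red ends now point to the back, with gate b still in the gripper.

Emit:
{"api": "step_arm", "payload": {"commands": [[0, 0, 0, -1.5, 0, 0, 0], [0, 0, 0, -3, 0, 0, 0], [0, 0, 0, -4, 0, 0, 0], [0, 0, 0, -4.5, 0, 0, 0], [0, 0, 0, -5, 0, 0, 0]]}}

```text
time: 13.98
tool_pos: [0.5925, 0.3083, 0.1082]
tool_rot: [3.142, 0.001, 0.429]
contact_force: [0.3, -0.5, -1.2]
opening: 0.0281
grip_force: 39.4
```

Emit:
{"api": "step_arm", "payload": {"commands": [[0, 0, 0, -0.4, 0, 0, 0], [0, 0, 0, -0.8, 0, 0, 0], [0, 0, 0, -1.2, 0, 0, 0], [0, 0, 0, -1.6, 0, 0, 0], [0, 0, 0, -1.7, 0, 0, 0]]}}

```text
time: 14.4
tool_pos: [0.5923, 0.3083, 0.0911]
tool_rot: [3.142, 0.001, 0.429]
contact_force: [-0.0, -0.5, -1.6]
opening: 0.0278
grip_force: 39.4
```

Emit:
{"api": "step_arm", "payload": {"commands": [[0, 0, 0, -0.1, 0, 0, 0], [0, 0, 0, -0.1, 0, 0, 0], [0, 0, 0, -0.1, 0, 0, 0]]}}

```text
time: 14.65
tool_pos: [0.5927, 0.3084, 0.0909]
tool_rot: [3.141, -0.0, 0.429]
contact_force: [0.1, 0.5, -1.0]
opening: 0.0282
grip_force: 39.4
```

Emit:
{"api": "step_arm", "payload": {"commands": [[0.3, 0, 0, 0, 0, 0, 0], [0.5, 0, 0, 0, 0, 0, 0], [0.5, 0, 0, 0, 0, 0, 0], [0.5, 0, 0, 0, 0, 0, 0], [0.5, 0, 0, 0, 0, 0, 0]]}}

```text
time: 15.07
tool_pos: [0.5927, 0.3084, 0.091]
tool_rot: [3.141, -0.0, 0.429]
contact_force: [-0.3, -0.0, -0.2]
opening: 0.0451
grip_force: 0.0
```

Emit:
{"api": "step_arm", "payload": {"commands": [[0.5, 0, 0, 3, 0, 0, 0], [0.5, 0, 0, 6, 0, 0, 0], [0.5, 0, 0, 9, 0, 0, 0], [0, -4, -1.8, 9, 0, 0, 0], [0, -8, -3.7, 9, 0, 0, 0]]}}

```text
time: 15.48
tool_pos: [0.5192, 0.2742, 0.1833]
tool_rot: [3.141, -0.008, 0.429]
contact_force: [-0.4, -0.3, -0.5]
opening: 0.037
grip_force: 0.0
```

Emit:
{"api": "step_arm", "payload": {"commands": [[0, 0, 0, 0, 0, 0, 0], [0, 0, 0, 0, 0, 0, 0], [0, 0, 0, 0, 0, 0, 0], [0, 0, 0, 0, 0, 0, 0]]}}

```text
time: 15.82
tool_pos: [0.5184, 0.274, 0.1814]
tool_rot: [3.141, -0.003, 0.429]
contact_force: [0.1, 0.1, -0.3]
opening: 0.0106
grip_force: 0.0
```

Run:
```python
from h import *
s=observe();save('t2',read_camera('top'),(170,150,280,230),7)
print(s['time'],s['tool_pos'],s['tool_rot'],s['opening'])
```

```text
15.8167 [0.51836418 0.27397412 0.18141896] [ 3.14132047e+00 -2.55942624e-03  4.28752724e-01] 0.010552707296324284
```

View pics/t2.png

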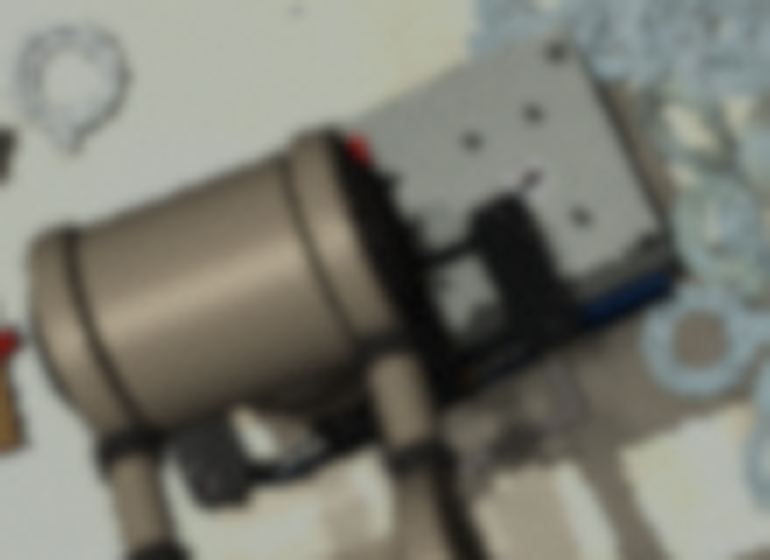

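Emit:
{"api": "step_arm", "payload": {"commands": [[0, -0.6, -0.3, -2, 0, 0, 0], [0, -0.6, -0.3, -5, 0, 0, 0], [0, -0.6, -0.3, -8, 0, 0, 0], [0, -0.6, -0.3, -8, 0, 0, 0], [0, -0.6, -0.3, -8, 0, 0, 0]]}}

```text
time: 16.28
tool_pos: [0.5109, 0.2704, 0.0997]
tool_rot: [-3.141, 0.003, 0.429]
contact_force: [-0.2, 0.3, 0.1]
opening: 0.0004
grip_force: 0.0
```

Emit:
{"api": "step_arm", "payload": {"commands": [[0, 0, 0, 0, 0, 0, 0], [0, 0, 0, 0, 0, 0, 0]]}}

```text
time: 16.45
tool_pos: [0.5125, 0.271, 0.1027]
tool_rot: [3.141, -0.004, 0.429]
contact_force: [-0.1, -0.7, 0.5]
opening: 0.0004
grip_force: 0.0
```

Emit:
{"api": "step_arm", "payload": {"commands": [[0, -0.1, -0.1, -1.5, 0, 0, 0], [0, -0.1, -0.1, -3, 0, 0, 0], [0, -0.1, -0.1, -4.5, 0, 0, 0], [0, -0.1, -0.1, -6, 0, 0, 0], [0, -0.1, -0.1, -6.2, 0, 0, 0]]}}

```text
time: 16.87
tool_pos: [0.5096, 0.2693, 0.0381]
tool_rot: [3.142, 0.001, 0.429]
contact_force: [-0.2, -0.9, -0.5]
opening: 0.0003
grip_force: 0.0
```

Emit:
{"api": "step_arm", "payload": {"commands": [[0, -1, -0.45, 0, 0, 0, 0], [0, -2, -0.9, 0, 0, 0, 0], [0, -3, -1.37, 0, 0, 0, 0], [0, -3, -1.37, 0, 0, 0, 0]]}}

```text
time: 17.2
tool_pos: [0.4794, 0.2556, 0.0404]
tool_rot: [3.141, -0.001, 0.429]
contact_force: [-0.9, 0.5, -0.7]
opening: 0.0002
grip_force: 0.0
```

Emit:
{"api": "step_arm", "payload": {"commands": [[0, -1.5, -0.69, 0, 0, 0, 0], [0, -3, -1.37, 0, 0, 0, 0], [0, -4.5, -2.06, 0, 0, 0, 0], [0, -6, -2.74, 0, 0, 0, 0], [0, -6.8, -3.1, 0, 0, 0, 0]]}}

```text
time: 17.62
tool_pos: [0.4124, 0.2248, 0.0402]
tool_rot: [3.141, -0.003, 0.429]
contact_force: [1.3, 0.8, 0.8]
opening: 0.0006
grip_force: 0.7
```

Emit:
{"api": "step_arm", "payload": {"commands": [[0, -0.3, -0.14, 0, 0, 0, 0], [0, -0.6, -0.28, 0, 0, 0, 0], [0, -0.6, -0.28, 0, 0, 0, 0]]}}

```text
time: 17.87
tool_pos: [0.4082, 0.2229, 0.0397]
tool_rot: [3.141, -0.005, 0.429]
contact_force: [3.3, 2.3, 1.9]
opening: 0.0003
grip_force: 1.8
```

Emit:
{"api": "step_arm", "payload": {"commands": [[0, -0.3, -0.14, 0, 0, 0, 0], [0, -0.3, -0.14, 0, 0, 0, 0]]}}

```text
time: 18.03
tool_pos: [0.4082, 0.2228, 0.04]
tool_rot: [3.141, -0.012, 0.428]
contact_force: [11.5, 7.9, -3.7]
opening: 0.0004
grip_force: 6.6
```

Emit:
{"api": "step_arm", "payload": {"commands": [[0, 0.7, 0.32, 0, 0, 0, 0], [0, 0.7, 0.32, 0, 0, 0, 0], [0, 0.7, 0.32, 4, 0, 0, 0], [0, 0.7, 0.32, 8, 0, 0, 0], [0, 0.7, 0.32, 12, 0, 0, 0]]}}

```text
time: 18.45
tool_pos: [0.4087, 0.2233, 0.1593]
tool_rot: [-3.141, 0.005, 0.429]
contact_force: [1.8, 1.1, 0.1]
opening: 0.0002
grip_force: 0.0
```

Emit:
{"api": "step_arm", "payload": {"commands": [[0.6, 0, -2, 4, 0, 0, 0.1], [0.6, 0, -6, 6, 0, 0, 0.22], [0.6, 0, -10, 8, 0, 0, 0.34], [0.6, 0, -14, 8, 0, 0, 0.46], [0.6, 0, -18, 8, 0, 0, 0.58]]}}

```text
time: 18.87
tool_pos: [0.4102, 0.0698, 0.2387]
tool_rot: [3.14, -0.001, 0.958]
contact_force: [0.6, -0.4, -0.4]
opening: 0.0293
grip_force: 0.0
```

Emit:
{"api": "step_arm", "payload": {"commands": [[0.6, 0.5, -4, 0, 0, 0, 0.1], [0.6, 1.3, -8.5, 0, 0, 0, 0.12], [0.6, 1.3, -8.5, 0, 0, 0, 0.12], [0.6, 1.3, -8.5, 0, 0, 0, 0.12], [0.6, 1.3, -8.5, 0, 0, 0, 0.12]]}}

```text
time: 19.28
tool_pos: [0.4228, -0.0136, 0.237]
tool_rot: [-3.14, 0.0, 1.07]
contact_force: [-0.2, -0.2, 0.2]
opening: 0.055
grip_force: 0.0
```

Run:
```python
from h import *
s=observe();m=camera_model('wrist');save('w6',read_camera('wrist'),(140,20,500,290),2.2)
np.save('m6',m,allow_pickle=True)
print(s['time'],s['tool_pos'],s['tool_rot'],s['opening'])
print('expected px of (.43,-.042,.02)',[ (a-b)*2.2 for a,b in zip(proj(m,(.43,-.042,.02),True),(140,20))])
```

```text
19.2833 [ 0.42283585 -0.01359813  0.23702685] [-3.13962833e+00  6.59069165e-05  1.07031363e+00] 0.054990124007092585
expected px of (.43,-.042,.02) [np.float64(423.6233676916675), np.float64(375.1799277267922)]
```

View pics/w6.png

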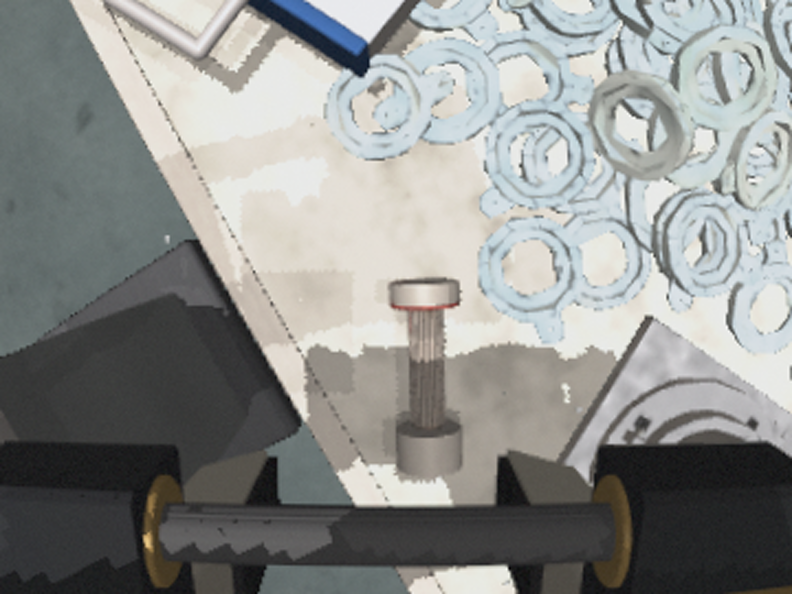

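The plug gauge is seen clearly. Its handle runs from about (426,310) to (427,427), with the collar at the far end and the plug at the near end.

Run:
```python
from h import *
np.set_printoptions(precision=4,suppress=True)
m=np.load('m6.npy',allow_pickle=True).item()
A=lambda u,v,z:at(m,140+u/2.2,20+v/2.2,z,True)
a,b=A(426,309,.022),A(427.5,425,.022)
print(a,b,np.linalg.norm(a-b),np.arctan2(*(a-b)[[1,0]]),(a+b)/2)
print('ends',A(424.5,284,.035),A(430,468,.02),'plate corner',A(655,320,.01))
```

```text
[ 0.449 -0.009  0.022] [ 0.4183 -0.0686  0.022 ] 0.06694131851862324 1.0951572436904202 [ 0.4337 -0.0388  0.022 ]
ends [0.4548 0.005  0.035 ] [ 0.4071 -0.0934  0.02  ] plate corner [ 0.5687 -0.0811  0.01  ]
```

Emit:
{"api": "step_arm", "payload": {"commands": [[0.6, 0.8, -3, -4, 0, 0, 0.025], [0.6, 0.8, -3, -8, 0, 0, 0.025], [0.6, 0.8, -3, -12, 0, 0, 0.025], [0.6, 0.8, -3, -16, 0, 0, 0.025], [0.6, 0.8, -3, -16, 0, 0, 0.025]]}}

```text
time: 19.75
tool_pos: [0.4266, -0.041, 0.0717]
tool_rot: [-3.129, 0.002, 1.099]
contact_force: [-2.4, 0.3, -1.4]
opening: 0.055
grip_force: 0.0
```

Emit:
{"api": "step_arm", "payload": {"commands": [[0.6, 0, 0, -2, 0, 0, 0], [0.6, 0, 0, -3, 0, 0, 0], [0.6, 0, 0, -3, 0, 0, 0], [0.6, 0, 0, -3, 0, 0, 0]]}}

```text
time: 20.08
tool_pos: [0.432, -0.043, 0.0487]
tool_rot: [3.141, -0.0, 1.099]
contact_force: [-0.0, -0.1, -0.3]
opening: 0.0552
grip_force: 0.0
```

Position (0.432,-0.043) is good. I go down 4 cm and close.

Emit:
{"api": "step_arm", "payload": {"commands": [[0.6, 0, 0, -1.5, 0, 0, 0], [0.6, 0, 0, -3, 0, 0, 0], [0.6, 0, 0, -4, 0, 0, 0], [0.6, 0, 0, -4, 0, 0, 0], [0.6, 0, 0, -4, 0, 0, 0]]}}

```text
time: 20.5
tool_pos: [0.4321, -0.0436, 0.0087]
tool_rot: [3.14, -0.0, 1.098]
contact_force: [-0.2, 0.2, 0.3]
opening: 0.0551
grip_force: 0.0
```

Emit:
{"api": "step_arm", "payload": {"commands": [[0, 0, 0, 0, 0, 0, 0], [0, 0, 0, 0, 0, 0, 0], [0, 0, 0, 0, 0, 0, 0], [0, 0, 0, 0, 0, 0, 0], [0, 0, 0, 0, 0, 0, 0]], "grip_force": 40}}

```text
time: 20.92
tool_pos: [0.4316, -0.0439, 0.0078]
tool_rot: [3.141, -0.0, 1.097]
contact_force: [-0.3, 0.5, -0.1]
opening: 0.0266
grip_force: 0.0
```

Emit:
{"api": "step_arm", "payload": {"commands": [[0, 0, 0, 0, 0, 0, 0], [0, 0, 0, 0, 0, 0, 0], [0, 0, 0, 0, 0, 0, 0], [0, 0, 0, 1, 0, 0, 0], [0, 0, 0, 2, 0, 0, 0]]}}

```text
time: 21.33
tool_pos: [0.4305, -0.0436, 0.027]
tool_rot: [-3.139, 0.0, 1.097]
contact_force: [-0.1, 0.8, -2.8]
opening: 0.019
grip_force: 39.9
```

Emit:
{"api": "step_arm", "payload": {"commands": [[0, 0, 0, 3, 0, 0, 0], [0, 0, 0, 6, 0, 0, 0], [0, 0, 0, 10, 0, 0, 0], [0, 0, 0, 14, 0, 0, 0], [0, 0, 0, 14, 0, 0, 0]]}}

```text
time: 21.75
tool_pos: [0.4349, -0.0447, 0.1737]
tool_rot: [3.13, -0.002, 1.098]
contact_force: [3.6, -1.0, -2.5]
opening: 0.0184
grip_force: 39.9
```

Emit:
{"api": "step_arm", "payload": {"commands": [[0, 0.2, 3, 0, 0, 0, 0.1], [0, 0.4, 6.5, 0, 0, 0, 0.2], [0, 0.6, 10, 0, 0, 0, 0.3], [0, 0.8, 13.5, 0, 0, 0, 0.4], [0, 1, 17, 0, 0, 0, 0.5]]}}

```text
time: 22.17
tool_pos: [0.4406, 0.1276, 0.1666]
tool_rot: [-3.14, 0.0, 1.602]
contact_force: [0.0, -0.9, -1.8]
opening: 0.0187
grip_force: 39.9
```

Emit:
{"api": "step_arm", "payload": {"commands": [[0, 0.1, 3.5, 0, 0, 0, 0.1], [0, 0.2, 7, 0, 0, 0, 0.2], [0, 0.4, 10.5, 0, 0, 0, 0.3], [0, 0.6, 14, 0, 0, 0, 0.4], [0, 0.7, 17, 0, 0, 0, 0.4]]}}

```text
time: 22.58
tool_pos: [0.4476, 0.2982, 0.1662]
tool_rot: [-3.14, -0.0, 2.003]
contact_force: [0.2, -0.2, -1.9]
opening: 0.0189
grip_force: 39.9
```

Emit:
{"api": "step_arm", "payload": {"commands": [[0, 0, 0, 0, 0, 0, 0], [0, 0, 0, 0, 0, 0, 0], [0, 0, 0, 0, 0, 0, 0]]}}

```text
time: 22.83
tool_pos: [0.4477, 0.2956, 0.1663]
tool_rot: [-3.139, 0.0, 1.998]
contact_force: [-0.8, 0.2, -1.9]
opening: 0.019
grip_force: 39.9
```

Emit:
{"api": "step_arm", "payload": {"commands": [[0, -0.1, 0.3, -3, 0, 0, 0], [0, -0.1, 0.3, -6, 0, 0, 0], [0, -0.1, 0.3, -8, 0, 0, 0], [0, -0.1, 0.3, -8, 0, 0, 0], [0, -0.1, 0.3, -8, 0, 0, 0]]}}

```text
time: 23.25
tool_pos: [0.447, 0.2978, 0.0868]
tool_rot: [-3.139, 0.0, 1.996]
contact_force: [0.2, 0.8, -2.5]
opening: 0.0189
grip_force: 39.9
```

Emit:
{"api": "step_arm", "payload": {"commands": [[0, 0, 0, -1, 0, 0, 0], [0, 0, 0, -2, 0, 0, 0], [0, 0, 0, -3, 0, 0, 0], [0, 0, 0, -4, 0, 0, 0], [0, 0, 0, -5, 0, 0, 0]]}}

```text
time: 23.67
tool_pos: [0.4473, 0.2991, 0.0366]
tool_rot: [3.141, 0.0, 1.997]
contact_force: [0.5, 0.5, -2.7]
opening: 0.0192
grip_force: 39.9
```

Emit:
{"api": "step_arm", "payload": {"commands": [[0, 0, 0, -0.4, 0, 0, 0], [0, 0, 0, -0.8, 0, 0, 0], [0, 0, 0, -0.8, 0, 0, 0]]}}

```text
time: 23.92
tool_pos: [0.447, 0.299, 0.0285]
tool_rot: [-3.14, 0.0, 1.998]
contact_force: [-0.9, 0.4, -3.4]
opening: 0.0188
grip_force: 39.9
```

Emit:
{"api": "step_arm", "payload": {"commands": [[0, 0, 0, -0.3, 0, 0, 0], [0, 0, 0, -0.3, 0, 0, 0], [0.25, 0, 0, -0.3, 0, 0, 0], [0.3, 0, 0, -0.3, 0, 0, 0], [0.3, 0, 0, -0.3, 0, 0, 0]]}}

```text
time: 24.33
tool_pos: [0.4479, 0.2994, 0.0271]
tool_rot: [3.14, 0.0, 1.998]
contact_force: [0.9, 0.2, 0.0]
opening: 0.0272
grip_force: 0.0
```

Emit:
{"api": "step_arm", "payload": {"commands": [[0.3, 0, 0, 0, 0, 0, 0], [0.3, 0, 0, 0, 0, 0, 0], [0.3, 0, 0, 3, 0, 0, 0], [0.3, 0, 0, 7, 0, 0, 0], [0.3, 0, 0, 11, 0, 0, 0]]}}

```text
time: 24.75
tool_pos: [0.4466, 0.2987, 0.1371]
tool_rot: [-3.139, 0.0, 1.997]
contact_force: [1.9, 0.6, -0.2]
opening: 0.0276
grip_force: 0.0
```

Emit:
{"api": "step_arm", "payload": {"commands": [[0.3, 0, 0, 4, 0, 0, 0], [0.3, 0, 0, 8, 0, 0, 0], [0.3, 0, 0, 10, 0, 0, 0], [0.3, 0, 0, 10, 0, 0, 0], [0.3, 0, 0, 10, 0, 0, 0]]}}

```text
time: 25.17
tool_pos: [0.4477, 0.2993, 0.2376]
tool_rot: [3.139, -0.0, 1.998]
contact_force: [-0.4, -0.2, -0.6]
opening: 0.0275
grip_force: 0.0
```

Run:
```python
from h import *
s=observe();m=camera_model('wrist')
w=read_camera('wrist');t=read_camera('top')
mt=camera_model('top');np.save('m7',[m,mt],allow_pickle=True)
a=cv2.resize(w[20:290,140:500],None,fx=1.65,fy=1.65,interpolation=cv2.INTER_CUBIC)
b=cv2.resize(t[205:240,370:470],(594,151*594//594),interpolation=cv2.INTER_CUBIC); b=cv2.resize(t[210:236,370:470],(594,154),interpolation=cv2.INTER_CUBIC)
save('w7',np.vstack([a,b]))
print(s['time'],s['tool_pos'],s['tool_rot'],s['opening'])
```

```text
25.1667 [0.44771785 0.29930267 0.23760049] [ 3.13859854e+00 -6.96737315e-06  1.99753010e+00] 0.027470131656967902
```

View pics/w7.png

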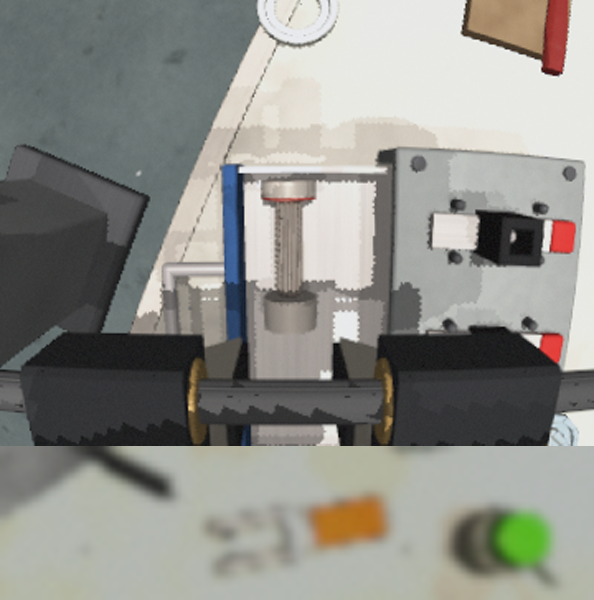

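Run:
```python
from h import *
np.set_printoptions(precision=4,suppress=True)
m,mt=np.load('m7.npy',allow_pickle=True)
B=lambda u,v,z:at(mt,370+u/5.94,210+(v-446)/5.92,z)
a,b,c=B(313,526,.018),B(384,517,.018),B(212,544,.014)
print('grip',a,b,np.linalg.norm(a-b),'tips',c,np.linalg.norm(c-b),'yaw(+x to jaws)',np.arctan2(*(c-b)[[1,0]]),np.arctan2(*(a-b)[[1,0]]))
W=lambda u,v,z:at(m,140+u/1.65,20+v/1.65,z,True)
pb=np.array([.5925,.3078]);R=np.array([[.9094,-.4159],[.4159,.9094]])
for p in [W(288,182,.045),W(291,330,.033),W(393,250,.078),W(243,250,.064),W(315,167,.052)]: print(p,(p[:2]-pb)@R)
```

```text
grip [ 0.4439 -0.4133  0.018 ] [ 0.4488 -0.4578  0.018 ] 0.04476945727023436 tips [ 0.4337 -0.3507  0.014 ] 0.1082323417844336 yaw(+x to jaws) 1.711528128776168 1.682260108274565
[0.4234 0.3484 0.045 ] [-0.1369  0.1072]
[0.4707 0.2493 0.033 ] [-0.1351 -0.0026]
[0.5017 0.3384 0.078 ] [-0.0698  0.0656]
[0.4146 0.296  0.064 ] [-0.1667  0.0633]
[0.4356 0.3653 0.052 ] [-0.1188  0.1176]
```

Emit:
{"api": "step_arm", "payload": {"commands": [[0.55, 0, -4, 0, 0, 0, -0.06], [0.55, 0, -8, 0, 0, 0, -0.12], [0.55, 0, -12, 0, 0, 0, -0.18], [0.55, 0, -16, 0, 0, 0, -0.24], [0.55, 0, -20, 0, 0, 0, -0.3]]}}

```text
time: 25.68
tool_pos: [0.4461, 0.0975, 0.2347]
tool_rot: [-3.138, -0.0, 1.695]
contact_force: [-0.3, -0.2, -0.2]
opening: 0.0497
grip_force: 0.0
```

Emit:
{"api": "step_arm", "payload": {"commands": [[0.55, 0, -4, 0, 0, 0, 0], [0.55, 0, -8, 0, 0, 0, 0], [0.55, 0, -12, 0, 0, 0, 0], [0.55, 0, -16, 0, 0, 0, 0], [0.55, 0, -20, 0, 0, 0, 0]]}}

```text
time: 26.1
tool_pos: [0.4462, -0.1025, 0.2348]
tool_rot: [-3.139, -0.002, 1.697]
contact_force: [0.9, 0.2, 0.6]
opening: 0.0502
grip_force: 0.0
```

Emit:
{"api": "step_arm", "payload": {"commands": [[0.55, 0, -4, 0, 0, 0, 0], [0.55, 0, -8, 0, 0, 0, 0], [0.55, 0, -12, 0, 0, 0, 0], [0.55, 0, -16, 0, 0, 0, 0], [0.55, 0, -20, 0, 0, 0, 0]]}}

```text
time: 26.52
tool_pos: [0.4463, -0.3024, 0.2344]
tool_rot: [-3.139, -0.003, 1.697]
contact_force: [0.4, -0.8, -0.0]
opening: 0.0507
grip_force: 0.0
```

Emit:
{"api": "step_arm", "payload": {"commands": [[0.55, 0, -4, 0, 0, 0, 0], [0.55, 0, -7.5, 0, 0, 0, 0], [0.55, 0, -7.5, 0, 0, 0, 0], [0.55, 0, -7.5, 0, 0, 0, 0], [0.55, 0, -7.5, 0, 0, 0, 0]]}}

```text
time: 26.93
tool_pos: [0.4469, -0.375, 0.2347]
tool_rot: [-3.14, -0.003, 1.697]
contact_force: [-0.4, 0.9, 0.4]
opening: 0.0503
grip_force: 0.0
```

Run:
```python
from h import *
s=observe();m=camera_model('wrist');save('w8',read_camera('wrist'),(140,20,500,290),2.2)
np.save('m8',m,allow_pickle=True)
print(s['time'],s['tool_pos'],s['tool_rot'],s['opening'])
```

```text
26.9333 [ 0.44685475 -0.37495216  0.23465301] [-3.13984739 -0.00325886  1.69704333] 0.05032112968278224
```

View pics/w8.png

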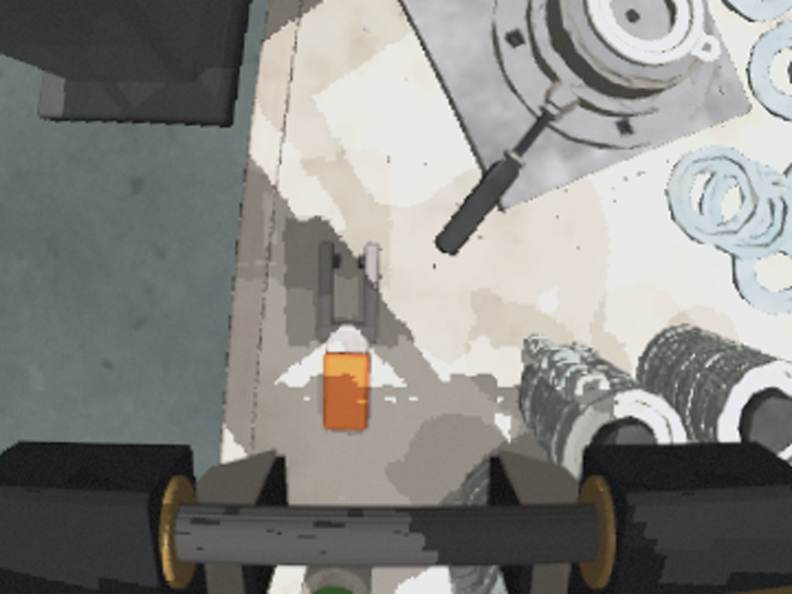

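The snap gauge's orange grip runs from (346,352) to (346,430), with its jaws pointing away and the tips at about (350,243).

Run:
```python
from h import *
np.set_printoptions(precision=4,suppress=True)
m=np.load('m8.npy',allow_pickle=True).item()
A=lambda u,v,z:at(m,140+u/2.2,20+v/2.2,z,True)
a,b,c=A(347,352,.018),A(345.5,429,.018),A(350.5,243,.014)
print(a,b,np.linalg.norm(a-b),c,np.linalg.norm(c-b),np.arctan2(*(c-b)[[1,0]]),np.arctan2(*(a-b)[[1,0]]))
print('grip pt',a+(b-a)*.22, 'cyl',A(525,400,.0),A(560,470,.09))
```

```text
[ 0.4242 -0.3846  0.018 ] [ 0.4283 -0.4297  0.018 ] 0.04525818394276736 [ 0.4188 -0.3239  0.014 ] 0.10626115930570286 1.660550226413891 1.6625864639515204
grip pt [ 0.4251 -0.3945  0.018 ] cyl [ 0.5335 -0.4038  0.    ] [ 0.5356 -0.4149  0.09  ]
```

Emit:
{"api": "step_arm", "payload": {"commands": [[0.55, -2.2, -2, -4, 0, 0, -0.035], [0.55, -2.2, -2, -8, 0, 0, -0.035], [0.55, -2.2, -2, -12, 0, 0, -0.035], [0.55, -2.2, -2, -16, 0, 0, -0.035], [0.55, -2.2, -2, -16, 0, 0, -0.035]]}}

```text
time: 27.4
tool_pos: [0.4223, -0.3905, 0.0692]
tool_rot: [-3.134, -0.012, 1.664]
contact_force: [-1.2, 1.2, -1.2]
opening: 0.0505
grip_force: 0.0
```

Emit:
{"api": "step_arm", "payload": {"commands": [[0.55, 0, 0, -1, 0, 0, 0], [0.55, 0, 0, -2, 0, 0, 0], [0.55, 0, 0, -2, 0, 0, 0], [0.55, 0, 0, -2, 0, 0, 0]]}}

```text
time: 27.73
tool_pos: [0.4262, -0.3963, 0.058]
tool_rot: [3.14, 0.002, 1.663]
contact_force: [0.5, 0.0, 0.3]
opening: 0.0503
grip_force: 0.0
```

Emit:
{"api": "step_arm", "payload": {"commands": [[0.55, -0.1, 0.1, -2, 0, 0, 0], [0.55, -0.1, 0.1, -4, 0, 0, 0], [0.55, -0.1, 0.1, -5, 0, 0, 0], [0.55, -0.1, 0.1, -5, 0, 0, 0], [0.55, -0.1, 0.1, -5, 0, 0, 0]]}}

```text
time: 28.15
tool_pos: [0.4247, -0.3952, 0.0072]
tool_rot: [3.141, 0.001, 1.663]
contact_force: [0.2, -0.7, 0.4]
opening: 0.0504
grip_force: 0.0
```

Emit:
{"api": "step_arm", "payload": {"commands": [[0, 0, 0, 0, 0, 0, 0], [0, 0, 0, 0, 0, 0, 0], [0, 0, 0, 0, 0, 0, 0], [0, 0, 0, 0, 0, 0, 0], [0, 0, 0, 0, 0, 0, 0]], "grip_force": 40}}

```text
time: 28.57
tool_pos: [0.4247, -0.3952, 0.0071]
tool_rot: [3.141, 0.001, 1.662]
contact_force: [0.9, 0.8, 3.1]
opening: 0.0257
grip_force: 40.0
```

Emit:
{"api": "step_arm", "payload": {"commands": [[0, 0, 0, 0, 0, 0, 0], [0, 0, 0, 0, 0, 0, 0], [0, 0, 0, 1, 0, 0, 0], [0, 0, 0, 2, 0, 0, 0]]}}

```text
time: 28.9
tool_pos: [0.4238, -0.3943, 0.0263]
tool_rot: [-3.14, -0.002, 1.662]
contact_force: [0.4, -0.0, -1.1]
opening: 0.0254
grip_force: 40.0
```

Emit:
{"api": "step_arm", "payload": {"commands": [[0, 0, 0, 4, 0, 0, 0], [0, 0, 0, 8, 0, 0, 0], [0, 0, 0, 12, 0, 0, 0], [0, 0, 0, 15, 0, 0, 0], [0, 0, 0, 15, 0, 0, 0]]}}

```text
time: 29.32
tool_pos: [0.4265, -0.3974, 0.1845]
tool_rot: [3.134, 0.011, 1.663]
contact_force: [-0.0, -1.8, -1.0]
opening: 0.0256
grip_force: 40.0
```

Emit:
{"api": "step_arm", "payload": {"commands": [[0, 0.5, 4, 0, 0, 0, 0], [0, 1, 8, 0, 0, 0, 0], [0, 1.5, 12, 0, 0, 0, 0], [0, 2, 16, 0, 0, 0, 0], [0, 2.5, 20, 0, 0, 0, 0]]}}

```text
time: 29.73
tool_pos: [0.4487, -0.1929, 0.1763]
tool_rot: [-3.141, -0.0, 1.662]
contact_force: [1.0, 1.1, -1.0]
opening: 0.0256
grip_force: 40.0
```

Emit:
{"api": "step_arm", "payload": {"commands": [[0, 0.5, 4, 0, 0, 0, 0], [0, 1, 8, 0, 0, 0, 0], [0, 1.5, 12, 0, 0, 0, 0], [0, 2, 16, 0, 0, 0, 0], [0, 3, 20, 0, 0, 0, 0]]}}

```text
time: 30.15
tool_pos: [0.4781, 0.0071, 0.1764]
tool_rot: [-3.14, -0.0, 1.662]
contact_force: [1.3, -0.5, -1.4]
opening: 0.0253
grip_force: 40.0
```

Emit:
{"api": "step_arm", "payload": {"commands": [[0, 0.5, 4, 0, 0, 0, 0], [0, 1, 8, 0, 0, 0, 0], [0, 1.5, 12, 0, 0, 0, 0], [0, 2.5, 15.5, 0, 0, 0, -0.01], [0, 3, 18.5, 0, 0, 0, -0.01]]}}

```text
time: 30.57
tool_pos: [0.5092, 0.1927, 0.1763]
tool_rot: [3.142, -0.0, 1.653]
contact_force: [0.5, -0.2, -0.7]
opening: 0.0253
grip_force: 40.0
```

Emit:
{"api": "step_arm", "payload": {"commands": [[0, 0, 0, 0, 0, 0, 0], [0, 0, 0, 0, 0, 0, 0], [0, 0, 0, 0, 0, 0, 0]]}}

```text
time: 30.82
tool_pos: [0.5087, 0.1896, 0.176]
tool_rot: [-3.14, 0.001, 1.653]
contact_force: [-0.2, 0.2, -2.0]
opening: 0.0255
grip_force: 40.0
```

Emit:
{"api": "step_arm", "payload": {"commands": [[0, 0.1, 0.1, -3, 0, 0, 0], [0, 0.1, 0.1, -6, 0, 0, 0], [0, 0.1, 0.1, -9, 0, 0, 0], [0, 0.1, 0.1, -9, 0, 0, 0], [0, 0.1, 0.1, -9, 0, 0, 0]]}}

```text
time: 31.23
tool_pos: [0.5095, 0.1896, 0.0858]
tool_rot: [-3.138, 0.001, 1.651]
contact_force: [0.3, 0.6, -1.3]
opening: 0.0256
grip_force: 40.0
```

Emit:
{"api": "step_arm", "payload": {"commands": [[0, 0, 0, -1, 0, 0, 0], [0, 0, 0, -2, 0, 0, 0], [0, 0, 0, -3, 0, 0, 0], [0, 0, 0, -4, 0, 0, 0], [0, 0, 0, -4, 0, 0, 0]]}}

```text
time: 31.65
tool_pos: [0.5091, 0.1908, 0.0445]
tool_rot: [-3.138, 0.001, 1.653]
contact_force: [-0.4, -0.7, -1.0]
opening: 0.0256
grip_force: 40.0
```

Emit:
{"api": "step_arm", "payload": {"commands": [[0, 0, 0, -0.5, 0, 0, 0], [0, 0, 0, -1, 0, 0, 0], [0, 0, 0, -1.5, 0, 0, 0], [0, 0, 0, -1.7, 0, 0, 0]]}}

```text
time: 31.98
tool_pos: [0.5101, 0.1911, 0.0287]
tool_rot: [-3.141, 0.0, 1.653]
contact_force: [0.3, 0.3, -1.8]
opening: 0.0255
grip_force: 40.0
```

Emit:
{"api": "step_arm", "payload": {"commands": [[0, 0, 0, -0.2, 0, 0, 0], [0, 0, 0, -0.4, 0, 0, 0], [0, 0, 0, -0.4, 0, 0, 0]]}}

```text
time: 32.23
tool_pos: [0.5103, 0.1911, 0.0252]
tool_rot: [-3.141, 0.0, 1.652]
contact_force: [-0.0, -0.3, -1.4]
opening: 0.0252
grip_force: 40.0
```

Emit:
{"api": "step_arm", "payload": {"commands": [[0.35, 0, 0, 0, 0, 0, 0], [0.38, 0, 0, 0, 0, 0, 0], [0.38, 0, 0, 0, 0, 0, 0], [0.38, 0, 0, 0, 0, 0, 0], [0.38, 0, 0, 0, 0, 0, 0]]}}

```text
time: 32.65
tool_pos: [0.5105, 0.1912, 0.0257]
tool_rot: [3.141, -0.0, 1.653]
contact_force: [0.6, -0.4, -0.2]
opening: 0.0347
grip_force: 0.0
```

Emit:
{"api": "step_arm", "payload": {"commands": [[0.38, 0, 0, 2, 0, 0, 0], [0.38, 0, 0, 5, 0, 0, 0], [0.38, 0, 0, 9, 0, 0, 0], [0.38, 0, 0, 13, 0, 0, 0], [0.38, 0, 0, 17, 0, 0, 0]]}}

```text
time: 33.07
tool_pos: [0.5099, 0.191, 0.1973]
tool_rot: [-3.141, 0.0, 1.652]
contact_force: [1.1, 0.7, 0.4]
opening: 0.0351
grip_force: 0.0
```

Emit:
{"api": "step_arm", "payload": {"commands": [[0.38, -1, -5, 4, 0, 0, 0.1], [0.38, -2, -5, 6, 0, 0, 0.2], [0.38, -2, -5, 6, 0, 0, 0.3], [0.38, -2, -5, 6, 0, 0, 0.3], [0.38, -2, -5, 6, 0, 0, 0.3]]}}

```text
time: 33.48
tool_pos: [0.4902, 0.1411, 0.2553]
tool_rot: [3.141, -0.0, 1.949]
contact_force: [0.6, -0.1, -0.4]
opening: 0.0346
grip_force: 0.0
```

Run:
```python
from h import *
np.set_printoptions(precision=4,suppress=True)
s=observe();m=camera_model('wrist');w=read_camera('wrist');save('w9',w,(140,0,500,290),2.2)
np.save('m9',m,allow_pickle=True)
print(s['time'],s['tool_pos'],s['tool_rot'],s['opening'])
hsv=cv2.cvtColor(w,cv2.COLOR_RGB2HSV)
pb=np.array([.5925,.3078]);R=np.array([[.9094,-.4159],[.4159,.9094]])
k=cv2.inRange(hsv,(8,150,90),(22,255,255));v,u=np.nonzero(k);print(len(u))
P=np.array([at(m,a,b,.031,True)[:2] for a,b in zip(u,v)]);S=(P-pb)@R
print(S.min(0),S.max(0),np.median(S,0), np.cov(S.T)*1e6)
```

```text
33.4833 [0.4902 0.1411 0.2553] [ 3.1414 -0.0001  1.9491] 0.03461345323055265
713
[-0.1464 -0.1068] [0.3739 0.2029] [-0.1288 -0.0829] [[4838.433  2736.9862]
 [2736.9862 1674.9527]]
```

Emit:
{"api": "step_arm", "payload": {"commands": [[0, -3.5, 1.5, 0, 0, 0, 0.05], [0, -7, 3, 0, 0, 0, 0.05], [0, -10, 4.5, 0, 0, 0, 0.05], [0, -13.6, 5.8, 0, 0, 0, 0.05], [0, -13.6, 5.8, 0, 0, 0, 0.05]]}}

```text
time: 33.95
tool_pos: [0.3485, 0.2007, 0.254]
tool_rot: [-3.136, -0.002, 2.004]
contact_force: [0.5, 0.2, -0.4]
opening: 0.0061
grip_force: 0.0
```

Emit:
{"api": "step_arm", "payload": {"commands": [[0, 0, 0, -3, 0, 0, 0], [0, 0, 0, -6, 0, 0, 0], [0, 0, 0, -9, 0, 0, 0], [0, 0, 0, -12, 0, 0, 0], [0, 0, 0, -14, 0, 0, 0]]}}

```text
time: 34.37
tool_pos: [0.3526, 0.1989, 0.1121]
tool_rot: [-3.137, -0.001, 2.001]
contact_force: [0.3, -0.1, 0.2]
opening: 0.0002
grip_force: 0.0
```

Emit:
{"api": "step_arm", "payload": {"commands": [[0, 0, 0, 0, 0, 0, 0], [0, 0, 0, 0, 0, 0, 0]]}}

```text
time: 34.53
tool_pos: [0.3536, 0.1991, 0.1143]
tool_rot: [-3.137, -0.0, 2.002]
contact_force: [-0.3, -1.0, 1.1]
opening: 0.0006
grip_force: 0.0
```

Run:
```python
from h import *
np.set_printoptions(precision=4,suppress=True)
s=observe();m=np.load('m9.npy',allow_pickle=True).item()
pb=np.array([.5925,.3078]);R=np.array([[.9094,-.4159],[.4159,.9094]])
print('tool in station',(s['tool_pos'][:2]-pb)@R,s['tool_pos'],s['tool_rot'],s['opening'])
w=cv2.imread('pics/w9.png')[:,:,::-1];hsv=cv2.cvtColor(w,cv2.COLOR_RGB2HSV)
k=cv2.inRange(hsv,(8,150,90),(22,255,255));n,l,st,ce=cv2.connectedComponentsWithStats(k)
i=1+np.argmax(st[1:,4]);print(st[i]);c=np.argwhere(l==i)
box=cv2.boxPoints(cv2.minAreaRect(c[:,::-1].astype(np.float32)))
for u,v in box:
    p=at(m,140+u/2.2,v/2.2,.031,True)[:2];print((p-pb)@R)
```

```text
tool in station [-0.2625  0.0005] [0.3536 0.1991 0.1143] [-3.1375 -0.0005  2.0015] 0.000564702802949913
[ 416  292   62   84 3350]
[-0.1485 -0.0999]
[-0.1329 -0.0583]
[-0.109  -0.0671]
[-0.1243 -0.1091]
```

Emit:
{"api": "step_arm", "payload": {"commands": [[0, 0, 0, -2, 0, 0, 0], [0, 0, 0, -4, 0, 0, 0], [0, 0, 0, -6, 0, 0, 0], [0, 0, 0, -7, 0, 0, 0], [0, 0, 0, -7, 0, 0, 0]]}}

```text
time: 34.95
tool_pos: [0.3543, 0.1992, 0.0449]
tool_rot: [-3.14, -0.0, 2.002]
contact_force: [-0.6, -0.3, 0.6]
opening: 0.0003
grip_force: 0.0
```

Emit:
{"api": "step_arm", "payload": {"commands": [[0, 1, 0.46, 0, 0, 0, 0], [0, 2, 0.91, 0, 0, 0, 0], [0, 3, 1.37, 0, 0, 0, 0], [0, 4, 1.83, 0, 0, 0, 0], [0, 5, 2.29, 0, 0, 0, 0]]}}

```text
time: 35.37
tool_pos: [0.4051, 0.2224, 0.047]
tool_rot: [3.141, 0.0, 2.002]
contact_force: [-2.3, -0.8, -0.1]
opening: 0.0003
grip_force: 0.9
```

Emit:
{"api": "step_arm", "payload": {"commands": [[0, 1, 0.46, 0, 0, 0, 0], [0, 2, 0.91, 0, 0, 0, 0], [0, 3, 1.37, 0, 0, 0, 0], [0, 4, 1.83, 0, 0, 0, 0], [0, 5, 2.29, 0, 0, 0, 0]]}}

```text
time: 35.78
tool_pos: [0.4551, 0.2454, 0.0472]
tool_rot: [3.141, 0.0, 2.002]
contact_force: [-2.6, -1.2, 0.4]
opening: 0.0002
grip_force: 0.9
```

Emit:
{"api": "step_arm", "payload": {"commands": [[0, 0.4, 0.18, 0, 0, 0, 0], [0, 0.8, 0.37, 0, 0, 0, 0], [0, 1.2, 0.55, 0, 0, 0, 0], [0, 1.2, 0.55, 0, 0, 0, 0]]}}

```text
time: 36.12
tool_pos: [0.4678, 0.251, 0.0469]
tool_rot: [3.138, 0.0, 2.002]
contact_force: [-0.2, -0.0, -0.1]
opening: 0.0003
grip_force: 0.0
```

Emit:
{"api": "step_arm", "payload": {"commands": [[0, 0.2, 0.09, 0, 0, 0, 0], [0, 0.4, 0.18, 0, 0, 0, 0], [0, 0.4, 0.18, 0, 0, 0, 0]]}}

```text
time: 36.37
tool_pos: [0.4709, 0.2525, 0.0463]
tool_rot: [3.14, 0.0, 2.002]
contact_force: [-0.9, 0.7, 2.4]
opening: 0.0004
grip_force: 1.2
```

Emit:
{"api": "step_arm", "payload": {"commands": [[0, 0.2, 0.09, 0, 0, 0, 0], [0, 0.2, 0.09, 0, 0, 0, 0]]}}

```text
time: 36.53
tool_pos: [0.4728, 0.2533, 0.046]
tool_rot: [3.141, 0.0, 2.002]
contact_force: [-0.3, 0.1, 3.8]
opening: 0.0008
grip_force: 1.6
```

Emit:
{"api": "step_arm", "payload": {"commands": [[0, 0.1, 0.05, 0, 0, 0, 0], [0, 0.1, 0.05, 0, 0, 0, 0]]}}

```text
time: 36.7
tool_pos: [0.4736, 0.2537, 0.0459]
tool_rot: [3.141, 0.0, 2.002]
contact_force: [-1.2, -0.6, 5.6]
opening: 0.0005
grip_force: 2.3
```

Emit:
{"api": "step_arm", "payload": {"commands": [[0, -0.9, -0.41, 0, 0, 0, 0], [0, -1.8, -0.82, 0, 0, 0, 0], [0, -1.8, -0.82, -0.6, 0, 0, 0], [0, -1.8, -0.82, -1.2, 0, 0, 0], [0, -1.8, -0.82, -1.2, 0, 0, 0]]}}

```text
time: 37.12
tool_pos: [0.4551, 0.2453, 0.032]
tool_rot: [-3.14, -0.0, 2.002]
contact_force: [-0.5, 0.5, 0.0]
opening: 0.0005
grip_force: 0.0
```

Emit:
{"api": "step_arm", "payload": {"commands": [[0, 0.4, 0.18, 0, 0, 0, 0], [0, 0.8, 0.37, 0, 0, 0, 0], [0, 1.2, 0.55, 0, 0, 0, 0], [0, 1.2, 0.55, 0, 0, 0, 0]]}}

```text
time: 37.45
tool_pos: [0.4689, 0.2515, 0.0336]
tool_rot: [3.14, 0.0, 2.002]
contact_force: [0.7, -0.3, 0.4]
opening: 0.0003
grip_force: 0.0
```

Emit:
{"api": "step_arm", "payload": {"commands": [[0, 0.2, 0.09, 0, 0, 0, 0], [0, 0.4, 0.18, 0, 0, 0, 0], [0, 0.4, 0.18, 0, 0, 0, 0]]}}

```text
time: 37.7
tool_pos: [0.4717, 0.2529, 0.0334]
tool_rot: [3.141, 0.0, 2.003]
contact_force: [0.4, -0.1, 0.0]
opening: 0.0007
grip_force: 0.0
```

Emit:
{"api": "step_arm", "payload": {"commands": [[0, 0.2, 0.09, 0, 0, 0, 0], [0, 0.2, 0.09, 0, 0, 0, 0], [0, 0.2, 0.09, 0, 0, 0, 0]]}}

```text
time: 37.95
tool_pos: [0.4729, 0.2535, 0.0333]
tool_rot: [-3.141, -0.0, 2.003]
contact_force: [-2.4, -0.5, 1.5]
opening: 0.0008
grip_force: 1.3
```

Emit:
{"api": "step_arm", "payload": {"commands": [[0, 0.2, 0.09, 0, 0, 0, 0], [0, 0.2, 0.09, 0, 0, 0, 0], [0, 0.2, 0.09, 0, 0, 0, 0]]}}

```text
time: 38.2
tool_pos: [0.473, 0.2535, 0.0333]
tool_rot: [-3.136, -0.0, 2.003]
contact_force: [-8.9, -4.7, 7.3]
opening: 0.0005
grip_force: 5.2
```

Emit:
{"api": "step_arm", "payload": {"commands": [[0, 0.2, 0.09, 0, 0, 0, 0], [0, 0.2, 0.09, 0, 0, 0, 0], [0, 0.2, 0.09, 0, 0, 0, 0]]}}

```text
time: 38.45
tool_pos: [0.473, 0.2535, 0.0332]
tool_rot: [-3.131, -0.0, 2.003]
contact_force: [-15.4, -8.7, 12.9]
opening: 0.0004
grip_force: 9.2
```

Emit:
{"api": "step_arm", "payload": {"commands": [[0, -1, -0.45, 0, 0, 0, 0], [0, -2.5, -1.1, 0, 0, 0, 0], [0, -4, -1.8, 0, 0, 0, 0], [0, -4, -1.8, 3, 0, 0, 0], [0, -4, -1.8, 7, 0, 0, 0]]}}

```text
time: 38.87
tool_pos: [0.4348, 0.2364, 0.1016]
tool_rot: [-3.135, -0.001, 2.002]
contact_force: [1.4, 0.6, 0.4]
opening: 0.0006
grip_force: 0.0
```

Emit:
{"api": "step_arm", "payload": {"commands": [[0, 0, -3, 4, 0, 0, -0.12], [0, 0, -6, 8, 0, 0, -0.24], [0, 0, -9, 12, 0, 0, -0.36], [0, 0, -12, 15, 0, 0, -0.48], [0, 0, -15, 17, 0, 0, -0.6]]}}

```text
time: 39.28
tool_pos: [0.4378, 0.1018, 0.2636]
tool_rot: [3.138, -0.001, 1.398]
contact_force: [1.0, 0.2, 0.9]
opening: 0.0002
grip_force: 0.0
```

Emit:
{"api": "step_arm", "payload": {"commands": [[0, 0, -4, 0, 0, 0, -0.12], [0, 0, -8, 0, 0, 0, -0.2], [0, 0, -12, 0, 0, 0, -0.2], [0, 0, -14, 0, 0, 0, -0.2], [0, 0, -14, 0, 0, 0, -0.2]]}}

```text
time: 39.7
tool_pos: [0.4378, -0.0412, 0.2612]
tool_rot: [3.14, 0.001, 1.198]
contact_force: [-0.3, 1.3, -0.2]
opening: 0.0004
grip_force: 0.0
```

Run:
```python
from h import *
np.set_printoptions(precision=4,suppress=True)
s=observe();print(s['time'],s['tool_pos'],s['contact_force'])
pb=np.array([.5925,.3078]);R=np.array([[.9094,-.4159],[.4159,.9094]])
def blobs(hsv,lo,hi,m,z,fish,amin):
    k=cv2.inRange(hsv,lo,hi);n,l,st,ce=cv2.connectedComponentsWithStats(k)
    for i in range(1,n):
        if st[i,4]<amin: continue
        c=np.argwhere(l==i)[:,::-1].astype(np.float32);p=at(m,*c.mean(0),z,fish)[:2];S=(p-pb)@R
        if abs(S[0])<.25 and abs(S[1])<.2:
            b=[np.round((at(m,u,v,z,fish)[:2]-pb)@R,4) for u,v in cv2.boxPoints(cv2.minAreaRect(c))];print(st[i,4],S,*b)
for n,a in (('top',8),('wrist',40)):
    m=camera_model(n);w=read_camera(n);h=cv2.cvtColor(w,cv2.COLOR_RGB2HSV)
    print(n,'red');blobs(h,(0,150,80),(6,255,255),m,.087,n=='wrist',a)
    print(n,'blue');blobs(h,(105,130,40),(125,255,255),m,.07,n=='wrist',a*2)
```

```text
39.7 [ 0.4378 -0.0412  0.2612] [-0.3157  1.2514 -0.1593]
top red
21 [ 0.0497 -0.0003] [0.0561 0.0089] [ 0.0566 -0.0088] [ 0.0435 -0.0092] [0.043  0.0084]
18 [0.0486 0.0803] [0.054  0.0889] [0.0545 0.0713] [0.043  0.0709] [0.0425 0.0885]
top blue
wrist red
wrist blue
```

Run:
```python
from h import *
a=cv2.resize(cv2.imread('pics/c1.png')[:,:,::-1],(100,80),interpolation=cv2.INTER_AREA)
b=read_camera('top')[150:230,180:280]
for i in (a,b):
    h=i.astype(int);k=(h[...,2]-h[...,0]>40);v,u=np.nonzero(k);print(len(u),u.min(),u.max(),v.min(),v.max(),u.mean(),v.mean())
d=np.abs(a.astype(int)-b).max(2)>50;v,u=np.nonzero(d);print(len(u));print([(x,y) for x,y in zip(u,v)][:80])
```

```text
154 25 84 39 67 54.85064935064935 53.422077922077925Traceback (most recent call last):
  File "<stdin>", line 5, in <module>
    return umr_minimum(a, axis, None, out, keepdims, initial, where)
ValueError: zero-size array to reduction operation minimum which has no identity
```

Run:
```python
from h import *
a=cv2.resize(cv2.imread('pics/c1.png')[:,:,::-1],(100,80),interpolation=cv2.INTER_AREA)
b=read_camera('top')[150:230,180:280]
for u in (30,45,55,70,80):
    print(u,'old',[tuple(map(int,a[v,u])) for v in range(int(66-(u-25)*.47)-5,int(66-(u-25)*.47)+10,2)])
    print(u,'new',[tuple(map(int,b[v,u])) for v in range(int(66-(u-25)*.47)-5,int(66-(u-25)*.47)+10,2)])
```

```text
30 old [(165, 40, 35), (125, 88, 81), (116, 119, 114), (48, 64, 90), (19, 40, 72), (55, 56, 55), (155, 152, 134), (176, 174, 156)]
30 new [(136, 140, 131), (137, 141, 132), (120, 123, 116), (41, 45, 46), (50, 50, 48), (147, 145, 128), (177, 174, 155), (177, 178, 163)]
45 old [(138, 141, 133), (137, 141, 132), (117, 122, 117), (49, 70, 104), (23, 45, 82), (65, 64, 64), (121, 117, 109), (141, 139, 132)]
45 new [(138, 143, 134), (138, 143, 134), (119, 123, 115), (41, 43, 44), (60, 60, 55), (129, 125, 111), (134, 129, 118), (144, 141, 134)]
55 old [(138, 142, 133), (134, 138, 129), (124, 128, 121), (54, 69, 93), (17, 40, 75), (40, 42, 45), (141, 140, 123), (175, 175, 157)]
55 new [(141, 145, 136), (142, 146, 137), (128, 133, 124), (50, 52, 53), (36, 38, 39), (130, 128, 113), (175, 175, 155), (178, 180, 165)]
70 old [(140, 144, 135), (141, 145, 135), (119, 123, 117), (45, 63, 94), (17, 39, 72), (55, 56, 56), (125, 121, 112), (146, 142, 134)]
70 new [(142, 146, 136), (141, 146, 137), (120, 125, 117), (37, 40, 43), (46, 45, 43), (114, 111, 99), (145, 142, 128), (149, 146, 137)]
80 old [(127, 130, 123), (134, 137, 129), (96, 102, 102), (33, 58, 98), (16, 31, 53), (81, 79, 72), (159, 153, 136), (171, 169, 151)]
80 new [(128, 131, 123), (135, 139, 131), (95, 98, 93), (23, 27, 30), (74, 72, 66), (156, 150, 132), (169, 164, 146), (174, 176, 157)]
```

```bash
python3 -c "
from cell import *
print(hand_in())"
```

```text
the job is handed in; nothing more can be done
None
```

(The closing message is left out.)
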